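Change over the plates of a sweet-moulding press

ROBOT

A 7-joint arm with a two-finger parallel gripper is mounted at the origin on the work surface. World frame = base frame: x ahead of the robot, y to its left, z up, the work surface at z = 0. Lengths are in m, angles in degrees, forces in N, time in s.
With the tool pointing down it reaches from about 0.425 to 0.875 m from the base axis. Payload 4.7 kg.
Tool frame: the origin (TCP) lies between the finger pads; the fingertips stand 8 mm ahead of it and the grasp point (between the pads) lies 11 mm behind it; x points along the fingers, z is the direction in which the jaws open and shut, and the axes are right-handed (so a half turn about x gives the same grasp; the last joint's range is limited). The gripper opens to 87 mm and grips with 3 to 60 N. Pads are 19 mm wide; open, the fingers measure 117 mm over their backs; the gripper's body (75 mm by 190 mm) begins 51 mm behind the grasp point.
Start: joints at [-63.936, 18.392, -4.016, 83.108, 1.295, 78.541, -3.26], TCP at [0.277, 0.588, 0.231] pointing down, gripper open.
Joint ranges: [-163.93, 163.93], [-17.29, 119.83], [-79.2, 71.16], [3.27, 140.29], [-89.18, 269.18], [5.43, 117.66], [-154.24, 154.24]. Speed limits (degrees/s): [147.25, 147.25, 180, 180, 180, 180, 180].

INTERFACE

Orientations are given as [roll, pitch, yaw] about the fixed x, y, z axes, in that order (R = Rz(yaw) Ry(pitch) Rx(roll)).
In Python, from cell import telemetry, vision, sign_off gives the robot as it stands. The module is installed in compiled form; this text tells all that it offers.
- The arm moves only by the tool drive_tool, never from a script. Its arguments are lists of equal length, an entry for each row: "offset": the shift along the tool's x, y, z in m, a list of three; "angular": the turn, a rotation vector about the tool's x, y, z in rad, a list of three. A call has 1 to 10 rows; each row is the pose to reach, as a shift and turn from the pose measured when the call began, along the tool's axes at that moment; what a row does not reach only later rows make up. A row lasts 1/8 s, in which the tool goes at most 62.5 mm and 10.7 degrees, less where a joint would pass 70% of its speed; a pose out of reach is approached as far as the arm can. A call with a gripper value outside its range is refused whole. "fingers" is the closure, from -1 (fully open) to 1 (shut), set as the call begins (left out, the last holds). The fingers move at their own pace and stop on an object; "squeeze" is the grip in N (left out, the last holds). Time passes only in rows, so rows that repeat a pose let the fingers close. It gives the time, the measured TCP pose, the force and the opening at its end, in the units of the state.
- telemetry.get_obs(): the state, without advancing time (a new reading comes with each control period).
- vision.read_camera(name): name is "side" or "top"; returns a dict with "pixels" (480x640x3 uint8, red, green, blue), "intrinsics" (3x3 intrinsics, pixels), "distortion" ([k1, k2, p1, p2, k3] as OpenCV has them; the pictures are not rectified), "world_from_camera" (4x4, takes a point from camera to world coordinates). Camera axes: x right, y up, looking along -z (the intrinsics and any distortion apply to the point x, -y, -z); pixel columns grow to the right and rows downward; lengths in m; the calibration is good to about 2 mm. A picture is of the moment at which its call begins. There is no depth.
- sign_off(): hands the job in, once; it reports no verdict.
The state is a dict: "time_s": time; "qpos": joint angles; "joint_velocities": joint speeds; "effort": joint torques, N m; "tool_pos": TCP position; "tool_rot": TCP orientation; "force": force on the tool from outside, world axes, zero at the start; "wrist_torque": the same for the moment, N m; "grip_width": finger opening in m.
Only numpy, scipy, OpenCV 4.12 (cv2) and the standard library are available. Lean on these libraries where they do the work, as an engineer would, in place of code of your own. Each camera call takes 0.05 s, during which the arm holds its last target.

TASK

Change over the sweet-moulding press: take the worn black round plate out of the sloping mould bed and set it flat in the shallow blue dish, and fit the white round plate and the green square plate, patterned faces up, each fully home in the well of its own shape. Set the plates down rather than dropping or tossing them, and leave the jar, the stamp and the yellow bowl standing where they are.

Things in the scene. Friction and masses are not known exactly. Their poses are not given: they have to be found in the camera images.
- press: Moulding press, fixed to the table, about 175 mm deep by 250 mm wide. Origin at table height under the middle of its sloping bed; its own -x side is the low, open side of the bed and z is up. A wooden lid stands raised and upright behind the high edge of the bed: a wall 225 mm wide whose near face is at own x = 77 mm, from 70 to 220 mm above the table; pads and hinge bar in front of it reach to x = 71 mm. It does not move.
- bed: The pale wooden mould bed of the press, 125 mm (own x, up the slope) by 235 mm (own y) by 22 mm thick, sloping 30 degrees. Origin at the centre of its underside; own z is the outward normal of its face (30 degrees from vertical), own x points up the slope. The face is at own z = 22 mm. It has two wells 8 mm deep with flat floors and 3 mm chamfered mouths, 104 mm apart along own y.
- round_well (a point): Centre of the floor of the round well, 58 mm in diameter and 8 mm deep, with a dark floor; axes as the bed's. The well is at own y = -52 mm of the bed.
- square_well (a point): Centre of the floor of the square well, 52 by 52 mm with sides along the bed's x and y, 8 mm deep, with a dark floor; axes as the bed's. The well is at own y = +52 mm of the bed.
- worn_plate: Worn black round plate, 54 mm in diameter, 20 mm thick, about 55 g. At the start it sits in the round well and stands 12 mm proud of the bed's face. Origin at the centre of its underside, z through its patterned upper face.
- white_plate: New white round plate with a red dot pattern on its upper face, 54 mm in diameter, 20 mm thick, about 53 g, lying loose in the wooden tray. Origin at the centre of its underside, z through its patterned upper face.
- green_plate: New green square plate with a yellow dot pattern on its upper face, 48 by 48 mm (own x and y), 20 mm thick, about 53 g, lying loose in the wooden tray. Origin at the centre of its underside, z through its patterned upper face.
- tray: Wooden tray, 270 (own x) by 280 mm (own y) outside, walls 12 mm thick and 35 mm high, floor 12 mm thick. It does not move. The two new plates, the jar and the stamp stand in it, one near each corner in any arrangement, about 52 mm (own x) and 55 mm (own y) from its middle. Origin at the centre of its underside.
- dish: Shallow square blue plastic dish, 106 by 106 mm outside, walls 3 mm thick and 12 mm high, floor 3 mm thick. It does not move. Origin at the centre of its underside.
- jar: Amber glass jar with a red cap, 48 mm in diameter and 100 mm high, in the tray: a bystander. Origin at the centre of its underside.
- stamp: Dark wooden hand stamp, upright, foot 44 mm in diameter, 74 mm high, in the tray: a bystander. Origin at the centre of its underside.
- bowl: Yellow bowl, 104 mm across the rim and 50 mm high, on the table: a bystander. Origin at the centre of its underside.
Things that resemble listed ones, but are neither listed nor needed, are in the scene too. Leave any purple or turquoise look-alike of the white_plate alone.

How it is judged (in metres and radians):
At the end, for the whole second after the job is handed in: Worn plate flat (0.1 rad) on the dish floor, centre within 32 mm of its centre along each axis; white plate in the round, green in the square well, patterned faces up: underside within 2.5 mm of the floor, 4.5 mm of centre per axis, 0.06 rad of the slope; all at rest, let go (x of worn_plate in the frame of dish between -0.032 and 0.032 m and y of worn_plate in the frame of dish between -0.032 and 0.032 m and z of worn_plate in the frame of dish between 0 and 0.007 m and angle between worn_plate's own z axis and vertical below 0.1 rad and linear speed of each of worn_plate, white_plate, green_plate below 0.02 m/s and contact force between each of worn_plate, white_plate, green_plate and the fingers below 0.1 N and x of white_plate in the frame of round_well between -0.0045 and 0.0045 m and y of white_plate in the frame of round_well between -0.0045 and 0.0045 m and z of white_plate in the frame of round_well between -0.002 and 0.0025 m and angle between the z axis of each of white_plate, green_plate and the z axis of bed, either way round below 0.06 rad and x of green_plate in the frame of square_well between -0.0045 and 0.0045 m and y of green_plate in the frame of square_well between -0.0045 and 0.0045 m and z of green_plate in the frame of square_well between -0.002 and 0.0025 m); the robot touches nothing.
It fails at once if the jar is moved more than 20 mm or tipped (distance of jar from where it was at the start of the episode above 0.02 m or angle between jar's own z axis and vertical above 0.35 rad).
It fails at once if the stamp is moved more than 20 mm or tipped (distance of stamp from where it was at the start of the episode above 0.02 m or angle between stamp's own z axis and vertical above 0.35 rad).
It fails at once if the bowl is moved more than 25 mm or tipped (distance of bowl from where it was at the start of the episode above 0.025 m or angle between bowl's own z axis and vertical above 0.35 rad).
It fails at once if a plate is dropped or tossed: faster than 0.7 m/s while out of the fingers (a fall of about 25 mm) ((linear speed of worn_plate above 0.7 m/s and contact force between worn_plate and the fingers below 0.1 N) or (linear speed of white_plate above 0.7 m/s and contact force between white_plate and the fingers below 0.1 N) or (linear speed of green_plate above 0.7 m/s and contact force between green_plate and the fingers below 0.1 N)).
It also fails if it takes over 70 s, if anything falls off the work surface, if the arm or the gripper's body presses on something with over 40 N, if the wrist force passes 120 N, or if a joint passes its speed limit or range.

## Working session

There is one attempt and no reset: what is moved stays moved. The work goes in short steps, Python scripts to look and compute and a tool call to move; the robot and the scene stay as the last step left them, time stands still between calls to the robot, and variables do not carry over. Pictures are saved under pics/ and viewed, and the job is handed in when it is done.

Besides the shell and the picture viewer there is one more tool, called after "Request:" as name(argument=value, ...) on one line, values as JSON. drive_tool: Moves the arm, as the interface text tells. Its arguments: {"type":"object","properties":{"offset":{"type":"array"},"angular":{"type":"array"},"fingers":{"type":"number"},"squeeze":{"type":"number"}},"required":["offset","angular"]}

```bash
mkdir -p pics; ls; python3 - <<'E'
from cell import telemetry, vision
import cv2,json
o=telemetry.get_obs()
for k,v in o.items(): print(k,v)
for n in("side","top"):
    c=vision.read_camera(n)
    cv2.imwrite(f"pics/{n}0.png",c["pixels"][:,:,::-1])
    print(n,c["intrinsics"],c["distortion"],c["world_from_camera"])
E
```

```text
pics
time_s 0.0
qpos [-63.93489274  18.44065521  -4.01515475  83.17550263   1.2956046
  78.54024139  -3.26152278]
joint_velocities [ 0.01752489 -0.02880618  0.10203629  0.01349622  0.03576371 -0.15999034
 -0.01824654]
effort [ 4.83951280e-04 -4.91290462e+01 -4.03188486e-01 -3.12530494e+01
 -6.38201111e-02  4.35544678e-02  1.87063738e-04]
tool_pos [0.27716565 0.58734676 0.2294381 ]
tool_rot [-176.67570221   89.88868945 -111.93280602]
force [ 0.24957697 -0.03456286 -0.01478826]
wrist_torque [-0.02173499 -0.02617938  0.09060467]
grip_width 0.08688938236813364
side [[555.6224132    0.         312.88164903]
 [  0.         555.6224132  237.19892879]
 [  0.           0.           1.        ]] [-0.17050507  0.          0.          0.          0.        ] [[-0.98779621  0.11463375 -0.10544078  0.4999493 ]
 [-0.15493475 -0.65395032  0.74050267  0.6888091 ]
 [ 0.01593357  0.74780217  0.66373039  0.72089078]
 [ 0.          0.          0.          1.        ]]
top [[518.86190008   0.         321.71632734]
 [  0.         518.86190008 239.06379984]
 [  0.           0.           1.        ]] [-0.08489207  0.          0.          0.          0.        ] [[ 0.02025911  0.99772843 -0.064246    0.54054274]
 [-0.9995608   0.0216026   0.02028643 -0.01258988]
 [ 0.02162823  0.06380679  0.99772788  0.94731422]
 [ 0.          0.          0.          1.        ]]
```

View pics/side0.png

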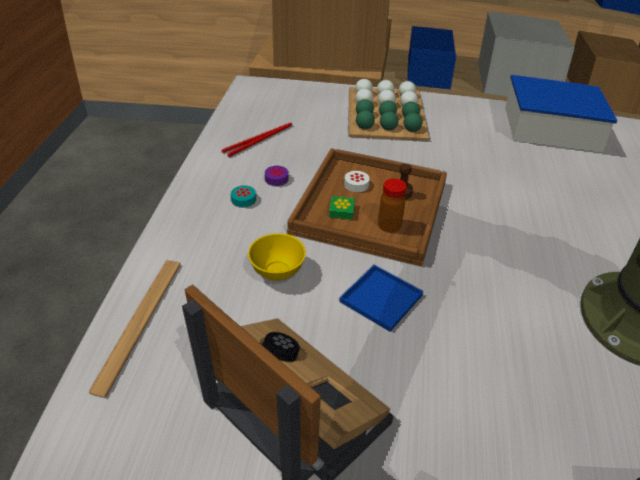

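View pics/top0.png

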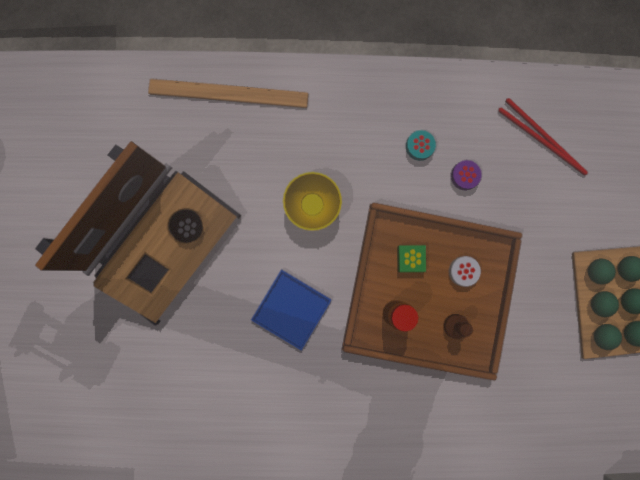

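The side view shows the press (bottom), black plate at (281,346), green at (342,207), white at (357,181), and look-alikes teal at (243,196) and purple at (276,175). In the top view, black is at (186,226), white at (466,271), green at (412,259), dish at (291,310), teal at (421,145) and purple at (466,175). I choose white (466,271), the only white one with red dots in the tray. Next I'll check it in close crops.

```bash
python3 - <<'E'
import cv2,numpy as np
t=cv2.imread("pics/top0.png");s=cv2.imread("pics/side0.png")
def crop(im,x,y,w,h,k,n):
    c=cv2.resize(im[y:y+h,x:x+w],None,fx=k,fy=k,interpolation=cv2.INTER_CUBIC)
    for i in range(0,w,20): cv2.putText(c,str(x+i),(i*k,10),0,.35,(255,255,255),1);cv2.line(c,(i*k,12),(i*k,18),(255,255,255),1)
    for i in range(0,h,20): cv2.putText(c,str(y+i),(0,i*k+4),0,.35,(255,255,255),1)
    cv2.imwrite("pics/"+n,c)
crop(t,30,130,220,200,3,"t_press.png")
crop(t,340,200,190,185,4 if 0 else 3,"t_tray.png")
crop(s,180,280,220,200,3,"s_press.png")
crop(s,285,145,170,120,4,"s_tray.png")
E
```

```text
(no output)
```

View pics/t_press.png

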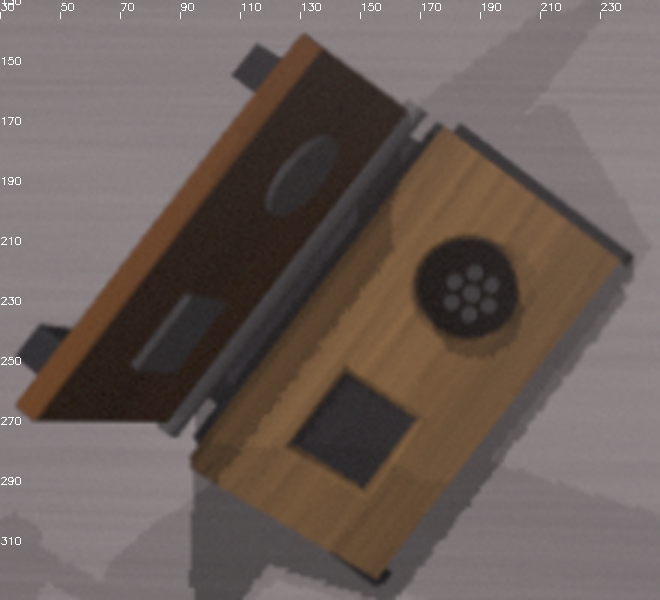

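View pics/t_tray.png

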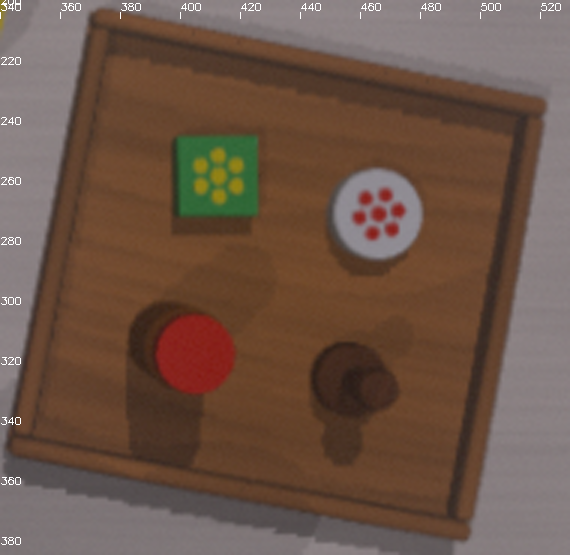

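View pics/s_press.png

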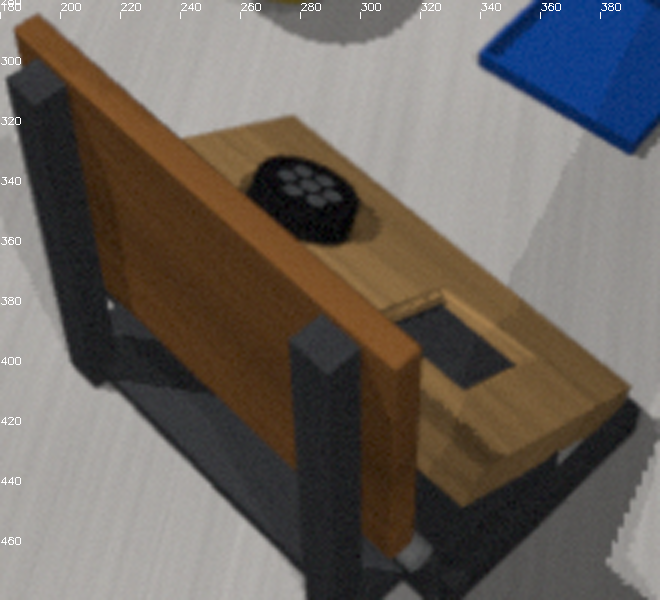

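View pics/s_tray.png

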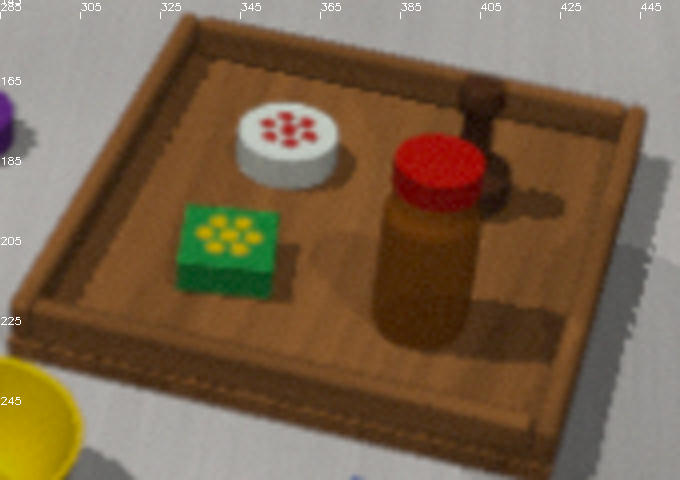

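The tray crops confirm white (round, red dots), green (square, yellow dots), the jar near the robot beside green, and the stamp beside white. Now I'll measure everything from both views.

```bash
cat > h.py <<'E'
import cv2,numpy as np,pickle,os
from scipy.optimize import least_squares
from scipy.spatial.transform import Rotation as Ro
def cams():
    if os.path.exists("cam.pkl"): return pickle.load(open("cam.pkl","rb"))
    from cell import vision
    d={n:{k:np.array(v) for k,v in vision.read_camera(n).items() if k!="pixels"} for n in("side","top")}
    pickle.dump(d,open("cam.pkl","wb"));return d
C=cams()
F=np.diag([1,-1,-1.])
def proj(n,P):
    c=C[n];T=np.linalg.inv(c["world_from_camera"]);R=F@T[:3,:3];t=F@T[:3,3]
    return cv2.projectPoints(np.atleast_2d(np.float64(P)),cv2.Rodrigues(R)[0],t,c["intrinsics"],c["distortion"])[0][:,0]
def tri(a,b): # side px, top px
    f=lambda P:np.r_[(proj("side",P)[0]-a),(proj("top",P)[0]-b)]
    r=least_squares(f,[.55,0,.03]);return r.x,np.abs(r.fun).max()
def ray(n,px,z):
    f=lambda q:proj(n,[q[0],q[1],z])[0]-px
    return least_squares(f,[.55,0]).x
def bedR(yaw): # x up slope, z outward normal
    return Ro.from_euler("z",yaw).as_matrix()@Ro.from_euler("y",-np.pi/6).as_matrix()
E
python3 - <<'E'
from h import *
from cell import vision
im={n:cv2.imread(f"pics/{n}0.png") for n in("side","top")}
def cen(n,box,lo,hi):
    x,y,w,h=box;c=im[n][y:y+h,x:x+w];m=cv2.inRange(cv2.cvtColor(c,cv2.COLOR_BGR2HSV),lo,hi)
    M=cv2.moments(m,True);return np.array([x+M["m10"]/M["m00"],y+M["m01"]/M["m00"]]),M["m00"]
def cenred(n,box):
    x,y,w,h=box;c=im[n][y:y+h,x:x+w].astype(int);m=((c[...,2]-c[...,1])>60).astype(np.uint8)
    M=cv2.moments(m,True);return np.array([x+M["m10"]/M["m00"],y+M["m01"]/M["m00"]]),M["m00"]
w=cenred("side",(346,172,24,12)),cenred("top",(455,260,22,22))
g=cen("side",(328,195,30,14),(18,100,90),(34,255,255)),cen("top",(400,247,25,24),(18,100,80),(34,255,255))
for n,p in(("white",w),("green",g)): print(n,p,tri(p[0][0],p[1][0]))
tp=lambda x,y:np.array([30+(x+.5)/3-.5,130+(y+.5)/3-.5]); sp=lambda x,y:np.array([180+(x+.5)/3-.5,280+(y+.5)/3-.5])
print("black",tri(sp(311,186),tp(472,294)))
print("B",tri(sp(295,117),tp(627,256)));print("C",tri(sp(631,388),tp(380,578)))
print("sqf",tri(sp(442,305),tp(417,418)),tri(sp(515,360),tp(365,488)),tri(sp(463,387),tp(290,442)))
# bed fit: params x,y,z(face centre),yaw
obs=[("top",tp(435,126),(62.5,-117.5,0)),("top",tp(627,256),(-62.5,-117.5,0)),("top",tp(380,578),(-62.5,117.5,0)),
("side",sp(295,117),(-62.5,-117.5,0)),("side",sp(631,388),(-62.5,117.5,0)),
("top",tp(347,370),(26,26,-8)),("top",tp(417,418),(-26,26,-8)),("top",tp(365,488),(-26,78,-8)),("top",tp(290,442),(26,78,-8)),
("side",sp(442,305),(-26,26,-8)),("side",sp(515,360),(-26,78,-8)),("side",sp(463,387),(26,78,-8)),
("top",tp(472,294),(0,-52,12)),("side",sp(311,186),(0,-52,12))]
f=lambda q:np.concatenate([proj(n,q[:3]+bedR(q[3])@(np.array(P)/1000))[0]-p for n,p,P in obs])
r=least_squares(f,[.6,.35,.08,1.0],loss="soft_l1");print("bed",r.x,np.degrees(r.x[3]));print(np.round(f(r.x).reshape(-1,2),1))
pickle.dump(r.x,open("bed.pkl","wb"))
# green edges orientation, white & green outlines in top
x,y=395,240;c=im["top"][y:y+40,x:x+35];m=cv2.inRange(cv2.cvtColor(c,cv2.COLOR_BGR2HSV),(18,100,60),(90,255,255))
cn=max(cv2.findContours(m,0,2)[0],key=cv2.contourArea);rc=cv2.minAreaRect(cn);print("green rect",rc,x+rc[0][0],y+rc[0][1])
bp=cv2.boxPoints(rc)+[x,y];q=np.array([ray("top",p,.032) for p in bp]);print(q,np.degrees(np.arctan2(*(q[1]-q[0])[::-1])),np.linalg.norm(q[1]-q[0]))
# dish
h=cv2.cvtColor(im["top"],cv2.COLOR_BGR2HSV)[260:360,240:340];m=cv2.inRange(h,(105,120,40),(125,255,255));cn=max(cv2.findContours(m,0,2)[0],key=cv2.contourArea);rc=cv2.minAreaRect(cn)
print("dish px",rc[0][0]+240,rc[0][1]+260,rc[1:]); bp=cv2.boxPoints(rc)+[240,260];q=np.array([ray("top",p,.012) for p in bp]);print(q,q.mean(0))
h=cv2.cvtColor(im["side"],cv2.COLOR_BGR2HSV)[250:340,330:440];m=cv2.inRange(h,(105,120,40),(125,255,255));cn=max(cv2.findContours(m,0,2)[0],key=cv2.contourArea);rc=cv2.minAreaRect(cn)
ap=cv2.approxPolyDP(cn,4,True)[:,0]+[330,250];print(ap,[ray("side",p,.012) for p in ap.astype(float)])
for n,p,z in(("bowl",(312,202),.05),("jar",(404.5,317.5),.112),("stamp",(456,326),.02)):print(n,ray("top",p,z))
E
```

```text
white ((array([356.78723404, 176.89361702]), 47.0), (array([465.8556701 , 270.87628866]), 97.0)) (array([ 0.54771307, -0.28996809,  0.03064962]), np.float64(0.32413137585598406))
green ((array([341.99047619, 201.79047619]), 105.0), (array([412.52112676, 258.27464789]), 142.0)) (array([ 0.5683649 , -0.19257483,  0.03483757]), np.float64(0.22359952713395614))
black (array([0.61064506, 0.19831045, 0.07102028]), np.float64(0.43446324066636066))
B (array([0.63764023, 0.11774891, 0.02342975]), np.float64(1.272980401054923))
C (array([0.44549821, 0.25825118, 0.02586825]), np.float64(0.26072990817323216))
sqf (array([0.53999131, 0.23537261, 0.04035717]), np.float64(0.4228557932380568)) (array([0.50067436, 0.26320912, 0.04501449]), np.float64(0.6576078981314026)) (array([0.52364869, 0.2982498 , 0.07277563]), np.float64(1.1034429966646258))
bed [0.57279046 0.23363915 0.06070633 0.95233772] 54.564931859356335
[[ 4.8  2. ]
 [-2.4  1.1]
 [-0.3  0.4]
 [-1.4 -0.8]
 [-0.  -1.7]
 [-0.6 -0. ]
 [ 1.  -0.1]
 [ 0.4  0.5]
 [ 0.   0.5]
 [-0.8 -1.3]
 [ 1.8  2.2]
 [-2.   3.6]
 [-0.1 -0.2]
 [-1.1 -0. ]]
green rect ((17.5, 18.0), (28.0, 27.0), 90.0) 412.5 258.0
[[ 0.59367056 -0.16864408]
 [ 0.59469595 -0.2171019 ]
 [ 0.54490915 -0.21753041]
 [ 0.54402123 -0.16922215]] -88.78778293595722 0.048468667822385944
dish px 290.9117622375488 309.6470603942871 ((57.795021057128906, 58.48101806640625), 30.963754653930664)
[[ 0.45314009  0.09189252]
 [ 0.5439845   0.04017912]
 [ 0.49247401 -0.05000881]
 [ 0.40197384  0.00205185]] [0.47289311 0.02102867]
[[373 265]
 [340 301]
 [390 330]
 [422 291]] [array([ 0.49239995, -0.04541309]), array([0.54149747, 0.05208707]), array([0.45304957, 0.10178572]), array([0.40199155, 0.00529364])]
bowl [ 0.66261736 -0.01260423]
jar [ 0.47068488 -0.16543887]
stamp [ 0.44898107 -0.27590362]
```

```bash
cat > ov.py <<'E'
from h import *
def overlay(q,src,out,boxes,k=4):
    for n,(x,y,w,h) in boxes.items():
        im=cv2.imread(f"pics/{n}{src}.png");c=cv2.resize(im[y:y+h,x:x+w],None,fx=k,fy=k,interpolation=cv2.INTER_CUBIC)
        c=cv2.convertScaleAbs(c,alpha=1.5,beta=20)
        def poly(P,col):
            p=proj(n,q[:3]+(np.array(P)/1000)@bedR(q[3]).T);p=(p-[x,y]+.5)*k
            cv2.polylines(c,[np.int32(p)],True,col,1,cv2.LINE_AA)
        a=np.linspace(0,2*np.pi,60)
        poly([(s*62.5,t*117.5,0) for s,t in((1,1),(1,-1),(-1,-1),(-1,1))],(0,255,255))
        poly([(s*26,52+t*26,-8) for s,t in((1,1),(1,-1),(-1,-1),(-1,1))],(0,255,0))
        poly([(s*29,52+t*29,0) for s,t in((1,1),(1,-1),(-1,-1),(-1,1))],(255,255,0))
        poly([(27*np.cos(t),-52+27*np.sin(t),12) for t in a],(255,0,255))
        cv2.imwrite(f"pics/{out}_{n}.png",c)
E
python3 - <<'E'
from ov import *
q=pickle.load(open("bed.pkl","rb"))
overlay(q,"0","ov1",{"top":(80,160,180,145),"side":(235,310,170,145)})
E
```

```text
(no output)
```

View pics/ov1_top.png

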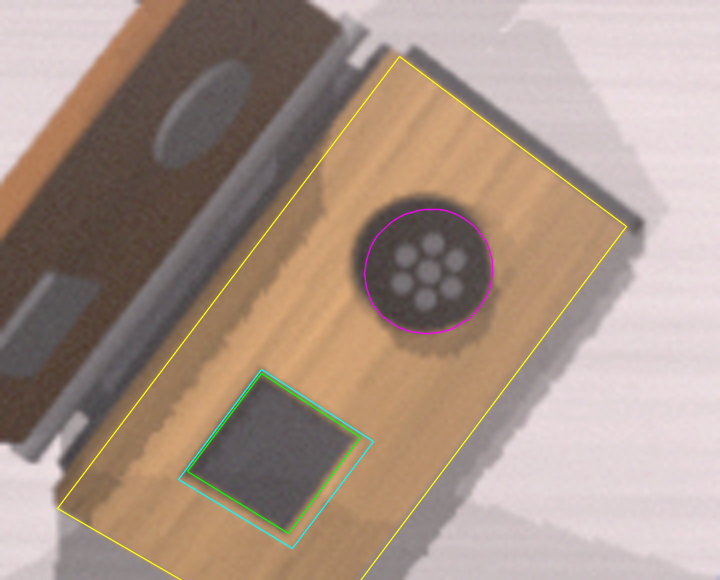

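View pics/ov1_side.png

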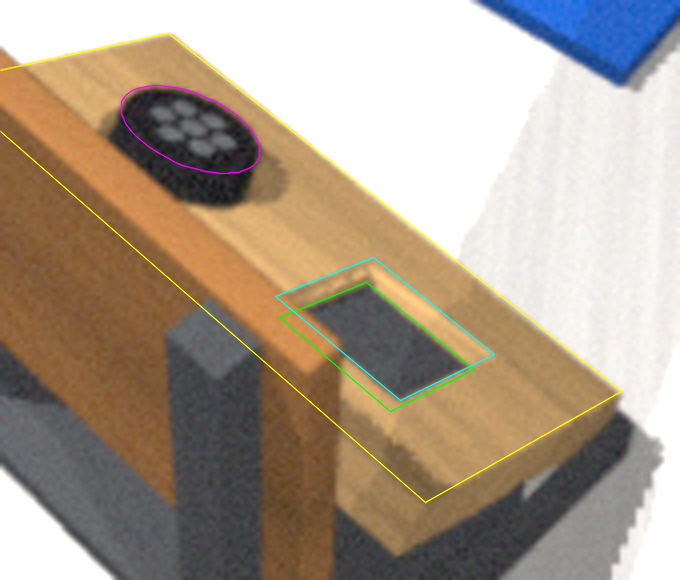

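```bash
python3 - <<'E'
from ov import *
tp=lambda x,y:np.array([80+(x+.5)/4-.5,160+(y+.5)/4-.5]); sp=lambda x,y:np.array([235+(x+.5)/4-.5,310+(y+.5)/4-.5])
obs=[("top",tp(629,226),(-62.5,-117.5,0)),("side",sp(170,34),(-62.5,-117.5,0)),("side",sp(621,393),(-62.5,117.5,0)),
("top",tp(262,373),(26,26,-8)),("top",tp(360,437),(-26,26,-8)),("top",tp(288,531),(-26,78,-8)),("top",tp(190,470),(26,78,-8)),
("side",sp(367,282),(-26,26,-8)),("side",sp(374,258),(-29,23,0)),("side",sp(492,355),(-29,81,0)),
("top",tp(429,272),(0,-52,12)),("side",sp(195,128),(0,-52,12))]
f=lambda q:np.concatenate([proj(n,q[:3]+bedR(q[3])@(np.array(P)/1000))[0]-p for n,p,P in obs])
r=least_squares(f,[.6,.35,.08,1.0],loss="soft_l1");print("bed",r.x,np.degrees(r.x[3]));print(np.round(f(r.x).reshape(-1,2),1))
# with per-camera 2D shift
g=lambda s:(np.concatenate([proj(n,s[:3]+bedR(s[3])@(np.array(P)/1000))[0]-p+(s[4:6] if n=="side" else -s[4:6]) for n,p,P in obs]))
pickle.dump(r.x,open("bed.pkl","wb"));q=r.x
R=bedR(q[3]);fc=q[:3]
for n,P in(("round floor",(0,-52,-8)),("square floor",(0,52,-8)),("worn top",(0,-52,12)),("underside",(0,0,-22)),("face",(0,0,0))):print(n,fc+R@(np.array(P)/1000))
print(R)
E
```

```text
bed [0.57280773 0.23324446 0.05994622 0.94643629] 54.22680473035166
[[-0.2  0.4]
 [-0.  -0.3]
 [-0.1 -0.1]
 [-0.  -0. ]
 [ 0.2  0.1]
 [ 0.2  0.3]
 [-0.5  0.1]
 [-0.2  0.1]
 [-0.1  0.1]
 [ 0.4  0.1]
 [ 0.5  0. ]
 [-0.9  0. ]]
round floor [0.61733559 0.20609175 0.05301801]
square floor [0.5329565  0.26688788 0.05301801]
worn top [0.61148981 0.19797837 0.07033852]
underside [0.57923809 0.24216917 0.04089366]
face [0.57280773 0.23324446 0.05994622]
[[ 0.50625955 -0.81133739 -0.29228909]
 [ 0.70263879  0.58457817 -0.4056687 ]
 [ 0.5         0.          0.8660254 ]]
```

```bash
cat > g.py <<'E'
from h import *
from cell import telemetry
def cur():
    o=telemetry.get_obs();return np.array(o["tool_pos"]),Ro.from_euler("xyz",o["tool_rot"],degrees=True).as_matrix(),o
def Rt(x,z):
    x=np.array(x)/np.linalg.norm(x);z=np.array(z)-np.dot(z,x)*x;z/=np.linalg.norm(z);return np.c_[x,np.cross(z,x),z]
def go(p,R,tag=""):
    P,Rc,o=cur();off=Rc.T@(np.array(p)-P);rv=Ro.from_matrix(Rc.T@R).as_rotvec()
    print(tag,"off",np.round(off,4).tolist(),"ang",np.round(rv,4).tolist(),"d %.3f a %.1f"%(np.linalg.norm(off),np.degrees(np.linalg.norm(rv))))
def st():
    P,R,o=cur();print("t %.2f"%o["time_s"],"p",np.round(P,4),"x",np.round(R[:,0],3),"z",np.round(R[:,2],3),"F",np.round(o["force"],1),"w %.4f"%o["grip_width"],"q",np.round(o["qpos"],0))
q=pickle.load(open("bed.pkl","rb"));B=bedR(q[3]);FC=q[:3]
def bed(x,y,z): return FC+B@(np.array([x,y,z])/1000)
def toolbed(s=1): return Rt(-B[:,2],s*B[:,1])
def tooldown(yawdeg): a=np.radians(yawdeg);return Rt([0,0,-1],[np.cos(a),np.sin(a),0])
E
python3 - <<'E'
from g import *
st()
P,R,o=cur()
go([.40,.40,.34],R,"keep")
for s in(1,-1): go(bed(0,-52,110),toolbed(s),s)
for y in(90,-90): go([.55,-.29,.1],tooldown(y),y)
print(bed(0,-52,110))
E
```

```text
t 0.20 p [0.2772 0.5876 0.2299] x [-0.    -0.001 -1.   ] z [ 0.427  0.904 -0.001] F [ 0.5 -1.   0.2] w 0.0870 q [-64.  18.  -4.  83.   1.  79.  -3.]
keep off [-0.11, -0.1911, -0.1174] ang [0.0, 0.0, 0.0] d 0.250 a 0.0
1 off [0.075, -0.4596, -0.2578] ang [-1.353, -0.3636, -0.4369] d 0.532 a 84.1
-1 off [0.075, -0.4596, -0.2578] ang [1.7095, -0.4589, 0.382] d 0.532 a 103.7
90 off [0.1307, -0.6211, -0.6772] ang [-0.4408, -0.0012, -0.0002] d 0.928 a 25.3
-90 off [0.1307, -0.6211, -0.6772] ang [2.7008, -0.0002, 0.0017] d 0.928 a 154.7
[0.58284548 0.15822284 0.15520901]
```

```bash
python3 - <<'E'
from g import *
go([.48,.12,.33],toolbed(-1))
E
```

```text
off [-0.0997, -0.3829, -0.3365] ang [1.7095, -0.4589, 0.382] d 0.519 a 103.7
```

Request:
drive_tool(offset=[[-0.06,0,0],[-0.1,-0.03,-0.02],[-0.1,-0.383,-0.3365],[-0.1,-0.383,-0.3365],[-0.1,-0.383,-0.3365],[-0.1,-0.383,-0.3365],[-0.1,-0.383,-0.3365],[-0.1,-0.383,-0.3365],[-0.1,-0.383,-0.3365],[-0.1,-0.383,-0.3365]], angular=[[0,0,0],[0.17,-0.046,0.038],[1.7095,-0.459,0.382],[1.7095,-0.459,0.382],[1.7095,-0.459,0.382],[1.7095,-0.459,0.382],[1.7095,-0.459,0.382],[1.7095,-0.459,0.382],[1.7095,-0.459,0.382],[1.7095,-0.459,0.382]], fingers=-0.7, squeeze=20)

```text
time_s: 1.45
tool_pos: [0.481, 0.1163, 0.3308]
tool_rot: [86.3, 61.5, 57.6]
force: [-0.0, 0.7, -0.0]
grip_width: 0.0739
```

```bash
python3 - <<'E'
from g import *
st()
go(bed(0,-52,70),toolbed(-1),"pre70")
E
```

```text
t 1.45 p [0.481  0.1163 0.3308] x [ 0.256  0.403 -0.879] z [ 0.872 -0.488  0.03 ] F [-0.   0.7 -0. ] w 0.0739 q [-22. -17.  18. 112. -19.  68. -28.]
pre70 off [0.2372, -0.0079, 0.0643] ang [0.1144, -0.0292, 0.0249] d 0.246 a 6.9
```

Request:
drive_tool(offset=[[0.2372,-0.008,0.0643],[0.2372,-0.008,0.0643],[0.2372,-0.008,0.0643],[0.2372,-0.008,0.0643],[0.2372,-0.008,0.0643],[0.2372,-0.008,0.0643],[0.2372,-0.008,0.0643]], angular=[[0.1144,-0.0292,0.0249],[0.1144,-0.0292,0.0249],[0.1144,-0.0292,0.0249],[0.1144,-0.0292,0.0249],[0.1144,-0.0292,0.0249],[0.1144,-0.0292,0.0249],[0.1144,-0.0292,0.0249]])

```text
time_s: 2.33
tool_pos: [0.5957, 0.1741, 0.1237]
tool_rot: [89.7, 59.8, 53.9]
force: [1.0, -0.8, -0.1]
grip_width: 0.0738
```

```bash
python3 - <<'E'
from g import *
from cell import vision
st()
go(bed(0,-52,70),toolbed(-1),"pre70")
go(bed(0,-52,10),toolbed(-1),"grasp")
for n in("side","top"):
    cv2.imwrite(f"pics/{n}1.png",vision.read_camera(n)["pixels"][:,:,::-1])
a=cv2.imread("pics/side1.png")[230:430,200:400];b=cv2.imread("pics/top1.png")[130:330,100:300]
cv2.imwrite("pics/v1.png",cv2.resize(np.hstack([a,b]),None,fx=2,fy=2))
E
```

```text
t 2.33 p [0.5957 0.1741 0.1237] x [ 0.297  0.407 -0.864] z [ 0.811 -0.585  0.003] F [ 1.  -0.8 -0.1] w 0.0738 q [-24.   7.  19. 116. -38.  42. -16.]
pre70 off [0.0025, -0.0019, -0.0012] ang [0.0007, 0.0028, -0.004] d 0.003 a 0.3
grasp off [0.0625, -0.0022, -0.0014] ang [0.0007, 0.0028, -0.004] d 0.063 a 0.3
```

View pics/v1.png

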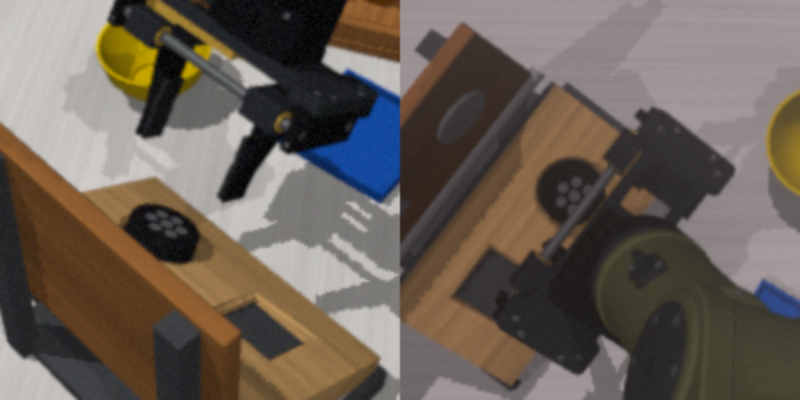

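```bash
python3 - <<'E'
from g import *
P,R,o=cur();w=o["grip_width"]/2
for s in(1,-1):
    p=P+R[:,0]*.008+R[:,2]*s*(w+.005); print(proj("side",p))
c=cv2.imread("pics/side1.png")[270:345,250:350];c=cv2.resize(c,None,fx=6,fy=6,interpolation=cv2.INTER_CUBIC)
for s in(1,-1):
  for d in(0,.015):
    p=proj("side",P+R[:,0]*.008+R[:,2]*s*(w+d))[0];cv2.circle(c,tuple(np.int32((p-[250,270]+.5)*6)),3,(0,0,255),-1)
cv2.imwrite("pics/tips.png",c)
E
```

```text
[[273.96953274 296.03047304]]
[[314.88987229 328.17679042]]
```

View pics/tips.png

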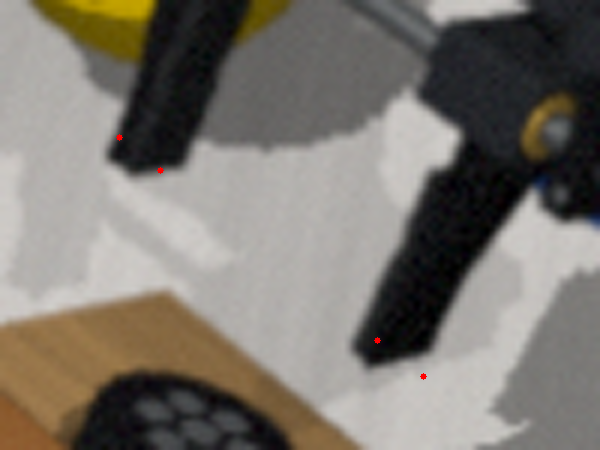

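The fingertips' prediction agrees with the side view to about 1 px. Descending to grasp the worn plate.

Request:
drive_tool(offset=[[0.03,-0.0022,-0.0014],[0.058,-0.0022,-0.0014],[0.0625,-0.0022,-0.0014],[0.0625,-0.0022,-0.0014],[0.0625,-0.0022,-0.0014]], angular=[[0,0.0028,-0.004],[0,0.0028,-0.004],[0,0.0028,-0.004],[0,0.0028,-0.004],[0,0.0028,-0.004]])

```text
time_s: 3.05
tool_pos: [0.6124, 0.1987, 0.07]
tool_rot: [89.8, 59.9, 54.1]
force: [-0.4, -0.2, 0.6]
grip_width: 0.074
```

```bash
python3 - <<'E'
from g import *
st()
go(bed(0,-52,10),toolbed(-1),"grasp")
E
```

```text
t 3.05 p [0.6124 0.1987 0.07  ] x [ 0.294  0.406 -0.865] z [ 0.812 -0.584  0.001] F [-0.4 -0.2  0.6] w 0.0740 q [-24.  14.  17. 116. -44.  37. -11.]
grasp off [0.0012, -0.0007, -0.0003] ang [0.001, 0.0011, -0.0017] d 0.001 a 0.1
```

Request:
drive_tool(offset=[[0.001,0,0],[0.001,0,0],[0.001,0,0],[0.001,0,0],[0.001,0,0],[0.001,0,0]], angular=[[0,0,0],[0,0,0],[0,0,0],[0,0,0],[0,0,0],[0,0,0]], fingers=1, squeeze=25)

```text
time_s: 3.8
tool_pos: [0.6131, 0.199, 0.0703]
tool_rot: [89.8, 59.8, 54.0]
force: [-3.8, -2.7, 6.1]
grip_width: 0.053
```

```bash
python3 - <<'E'
from g import *
st()
P,R,o=cur();print("bed coords",B.T@(P-FC))
go(bed(0,-52,75),toolbed(-1),"up")
E
```

```text
t 3.80 p [0.6131 0.199  0.0703] x [ 0.295  0.407 -0.864] z [ 0.811 -0.585  0.002] F [-3.8 -2.7  6.1] w 0.0530 q [-24.  14.  17. 116. -44.  37. -11.]
bed coords [ 0.0015439  -0.05271365  0.01101818]
up off [-0.064, -0.0013, -0.0006] ang [0.0009, 0.0016, -0.0031] d 0.064 a 0.2
```

Request:
drive_tool(offset=[[-0.012,0,0],[-0.03,0,0],[-0.064,-0.001,0],[-0.064,-0.001,0]], angular=[[0,0,0],[0,0,0],[0,0,0],[0,0,0]])

```text
time_s: 4.3
tool_pos: [0.5955, 0.1706, 0.1287]
tool_rot: [89.4, 59.6, 53.5]
force: [0.3, -0.5, 0.2]
grip_width: 0.053
```

```bash
python3 - <<'E'
from g import *
from cell import vision
st()
for n in("side","top"):
    cv2.imwrite(f"pics/{n}2.png",vision.read_camera(n)["pixels"][:,:,::-1])
a=cv2.imread("pics/side2.png")[230:430,200:400];b=cv2.imread("pics/top2.png")[130:330,100:300]
cv2.imwrite("pics/v2.png",cv2.resize(np.hstack([a,b]),None,fx=2,fy=2))
for y in(-36,-60,-90,-20): go([.473,.023,.10],tooldown(y),y)
E
```

```text
t 4.30 p [0.5955 0.1706 0.1287] x [ 0.301  0.407 -0.862] z [ 0.81  -0.587  0.006] F [ 0.3 -0.5  0.2] w 0.0530 q [-25.   6.  20. 116. -38.  43. -16.]
-36 off [-0.0743, -0.1786, -0.0108] ang [0.0043, 0.0013, -0.5277] d 0.194 a 30.2
-60 off [-0.0743, -0.1786, -0.0108] ang [0.4133, -0.1092, -0.5202] d 0.194 a 38.6
-90 off [-0.0743, -0.1786, -0.0108] ang [0.9241, -0.2474, -0.4885] d 0.194 a 61.5
-20 off [-0.0743, -0.1786, -0.0108] ang [-0.2685, 0.075, -0.524] d 0.194 a 34.0
```

View pics/v2.png

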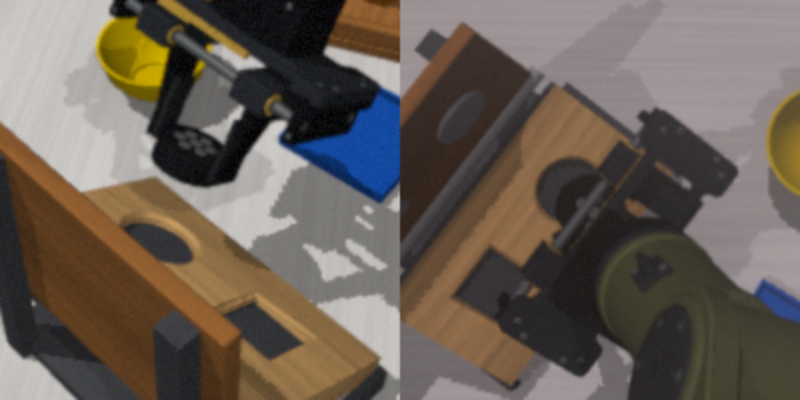

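```bash
python3 - <<'E'
from g import *
go([.473,.023,.10],tooldown(-30))
E
```

```text
off [-0.0743, -0.1786, -0.0108] ang [-0.098, 0.0289, -0.5271] d 0.194 a 30.8
```

Request:
drive_tool(offset=[[-0.04,-0.03,0],[-0.0743,-0.1786,-0.0108],[-0.0743,-0.1786,-0.0108],[-0.0743,-0.1786,-0.0108],[-0.0743,-0.1786,-0.0108],[-0.0743,-0.1786,-0.0108],[-0.0743,-0.1786,-0.0108]], angular=[[0,0,-0.05],[-0.098,0.029,-0.527],[-0.098,0.029,-0.527],[-0.098,0.029,-0.527],[-0.098,0.029,-0.527],[-0.098,0.029,-0.527],[-0.098,0.029,-0.527]])

```text
time_s: 5.28
tool_pos: [0.4734, 0.0232, 0.1002]
tool_rot: [81.2, 89.9, 51.2]
force: [-0.3, -1.2, -0.5]
grip_width: 0.0532
```

```bash
python3 - <<'E'
from g import *
st()
go([.473,.023,.0265],tooldown(-30))
E
```

```text
t 5.28 p [0.4734 0.0232 0.1002] x [ 0.001  0.001 -1.   ] z [ 0.866 -0.5    0.   ] F [-0.3 -1.2 -0.5] w 0.0532 q [-26.   3.  21. 117.  -1.  60. -35.]
 off [0.0737, -0.0005, -0.0002] ang [-0.0005, 0.0003, -0.0017] d 0.074 a 0.1
```

Request:
drive_tool(offset=[[0.04,0,0],[0.07,0,0],[0.073,0,0],[0.075,0,0],[0.076,0,0]], angular=[[0,0,0],[0,0,0],[0,0,0],[0,0,0],[0,0,0]])

```text
time_s: 5.9
tool_pos: [0.4746, 0.0235, 0.0253]
tool_rot: [60.1, 89.8, 30.1]
force: [0.1, 0.8, -0.8]
grip_width: 0.0535
```

```bash
python3 - <<'E'
from g import *
st()
E
```

```text
t 5.90 p [0.4746 0.0235 0.0253] x [ 0.003  0.002 -1.   ] z [ 0.866 -0.5    0.002] F [ 0.1  0.8 -0.8] w 0.0535 q [-26.   9.  21. 121.  -5.  50. -32.]
```

Request:
drive_tool(offset=[[0.001,0,0],[0.002,0,0],[0.003,0,0],[0.003,0,0]], angular=[[0,0,0],[0,0,0],[0,0,0],[0,0,0]])

```text
time_s: 6.4
tool_pos: [0.4746, 0.0235, 0.0223]
tool_rot: [60.8, 89.8, 30.8]
force: [0.6, -0.9, -1.7]
grip_width: 0.053
```

Request:
drive_tool(offset=[[0.001,0,0],[0.0015,0,0],[0.0015,0,0]], angular=[[0,0,0],[0,0,0],[0,0,0]])

```text
time_s: 6.78
tool_pos: [0.4745, 0.0235, 0.0207]
tool_rot: [61.9, 89.8, 31.9]
force: [0.4, 0.1, -0.5]
grip_width: 0.0537
```

```bash
python3 - <<'E'
from g import *
from cell import vision
st()
cv2.imwrite("pics/side3.png",vision.read_camera("side")["pixels"][:,:,::-1])
a=cv2.imread("pics/side3.png")[220:360,300:460]
cv2.imwrite("pics/v3.png",cv2.resize(a,None,fx=4,fy=4,interpolation=2))
E
```

```text
t 6.78 p [0.4745 0.0235 0.0207] x [ 0.003  0.002 -1.   ] z [ 0.866 -0.5    0.002] F [ 0.4  0.1 -0.5] w 0.0537 q [-26.  10.  21. 121.  -5.  50. -32.]
```

View pics/v3.png

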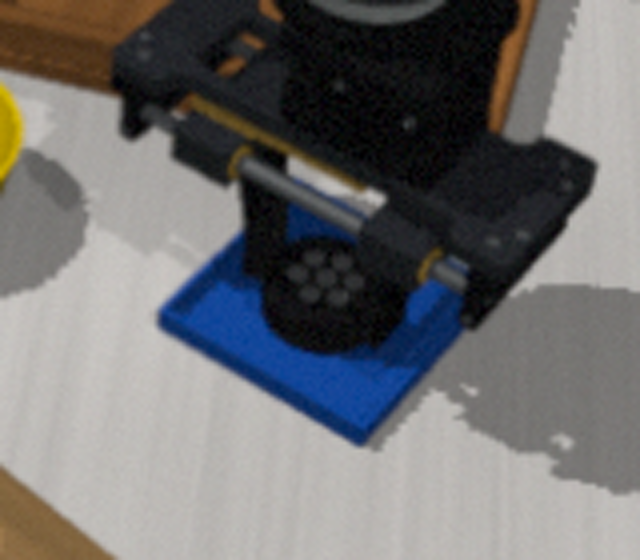

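Request:
drive_tool(offset=[[0.001,0,0],[0.002,0,0],[0.003,0,0],[0.003,0,0]], angular=[[0,0,0],[0,0,0],[0,0,0],[0,0,0]])

```text
time_s: 7.32
tool_pos: [0.4747, 0.0235, 0.0193]
tool_rot: [76.1, 89.8, 46.0]
force: [-6.1, -0.2, 15.0]
grip_width: 0.0535
```

Request:
drive_tool(offset=[[-0.001,0,0],[-0.001,0,0],[-0.001,0,0]], angular=[[0,0,0],[0,0,0],[0,0,0]], fingers=-0.45)

```text
time_s: 7.7
tool_pos: [0.4746, 0.0235, 0.0201]
tool_rot: [76.9, 89.8, 46.9]
force: [1.0, -0.4, -1.0]
grip_width: 0.0627
```

```bash
python3 - <<'E'
from g import *
st()
go([.52,-.19,.20],tooldown(-90),"white")
E
```

```text
t 7.70 p [0.4746 0.0235 0.0201] x [ 0.002  0.003 -1.   ] z [ 0.866 -0.501  0.001] F [ 1.  -0.4 -1. ] w 0.0627 q [-26.  10.  21. 121.  -5.  50. -32.]
white off [-0.1803, -0.1615, 0.1463] ang [1.0465, -0.0011, -0.0035] d 0.283 a 60.0
```

```bash
python3 - <<'E'
from g import *
go([.5685,-.1928,.17],tooldown(-90),"green")
E
```

```text
green off [-0.1502, -0.1398, 0.1897] ang [1.0465, -0.0011, -0.0035] d 0.279 a 60.0
```

Request:
drive_tool(offset=[[-0.04,0,0],[-0.1,0,0],[-0.15,-0.02,0.02],[-0.1503,-0.14,0.1895],[-0.1503,-0.14,0.1895],[-0.1503,-0.14,0.1895],[-0.1503,-0.14,0.1895],[-0.1503,-0.14,0.1895],[-0.1503,-0.14,0.1895],[-0.1503,-0.14,0.1895]], angular=[[0,0,0],[0,0,0],[0.15,0,0],[1.0465,0,-0.003],[1.0465,0,-0.003],[1.0465,0,-0.003],[1.0465,0,-0.003],[1.0465,0,-0.003],[1.0465,0,-0.003],[1.0465,0,-0.003]], fingers=-0.65)

```text
time_s: 8.95
tool_pos: [0.5681, -0.1922, 0.1698]
tool_rot: [-159.3, 89.9, 110.8]
force: [-0.5, 0.4, 0.2]
grip_width: 0.0718
```

```bash
python3 - <<'E'
from g import *
from cell import vision
st()
for n in("side","top"):
    cv2.imwrite(f"pics/{n}4.png",vision.read_camera(n)["pixels"][:,:,::-1])
a=cv2.imread("pics/side4.png")[120:340,260:460];b=cv2.imread("pics/top4.png")[180:400,240:440]
cv2.imwrite("pics/v4.png",cv2.resize(np.hstack([a,b]),None,fx=2,fy=2))
go([.5685,-.1928,.08],tooldown(-90),"green")
E
```

```text
t 8.95 p [ 0.5681 -0.1922  0.1698] x [-0.001  0.001 -1.   ] z [ 0.003 -1.    -0.001] F [-0.5  0.4  0.2] w 0.0718 q [-15.  16.  37.  96. -10.  71. -65.]
green off [0.0901, 0.0003, 0.0006] ang [0.0025, -0.0015, 0.0] d 0.090 a 0.2
```

View pics/v4.png

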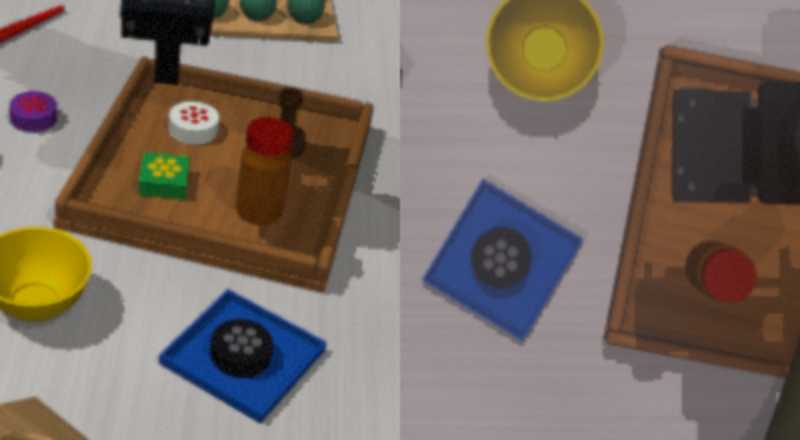

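Worn plate sits flat and centred in the dish (side px ≈(380,295), top ≈(490,309)/dish centre same). Now green.

Request:
drive_tool(offset=[[0.05,0,0],[0.09,0,0.0006],[0.125,0,0.0006],[0.139,0,0.0006],[0.14,0,0.0006],[0.14,0,0.0006]], angular=[[0,0,0],[0.0025,-0.0015,0],[0.0025,-0.0015,0],[0.0025,-0.0015,0],[0.0025,-0.0015,0],[0.0025,-0.0015,0]])

```text
time_s: 9.8
tool_pos: [0.5693, -0.1931, 0.0316]
tool_rot: [78.0, 89.9, -12.0]
force: [0.7, 0.1, 0.3]
grip_width: 0.0721
```

```bash
python3 - <<'E'
from g import *
from cell import vision
st()
cv2.imwrite("pics/side5.png",vision.read_camera("side")["pixels"][:,:,::-1])
a=cv2.imread("pics/side5.png")[130:270,270:450]
cv2.imwrite("pics/v5.png",cv2.resize(a,None,fx=4,fy=4,interpolation=2))
go([.5685,-.1928,.03],tooldown(-90),"green")
E
```

```text
t 9.80 p [ 0.5693 -0.1931  0.0316] x [ 0.002 -0.001 -1.   ] z [ 0.    -1.     0.001] F [0.7 0.1 0.3] w 0.0721 q [-12.  25.  34. 103. -17.  56. -61.]
green off [0.0017, -0.001, -0.0003] ang [0.0002, 0.0005, -0.0028] d 0.002 a 0.2
```

View pics/v5.png

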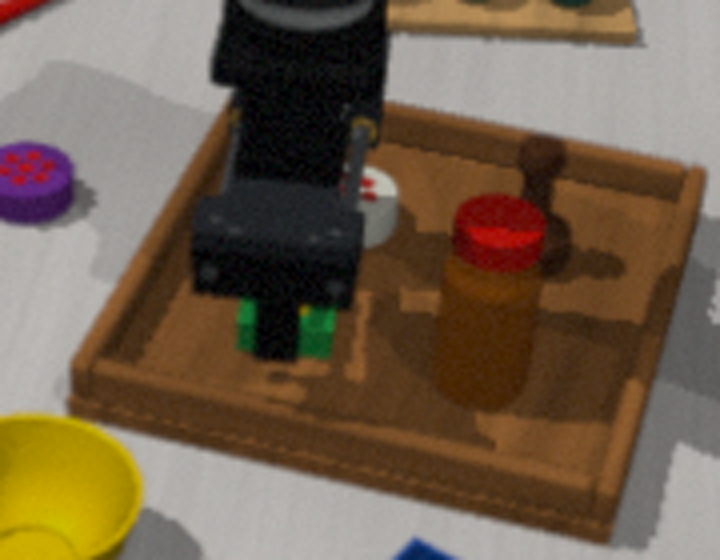

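```bash
python3 - <<'E'
from g import *
P,R,o=cur()
for w in(.036,.041,.046): print(w,proj("side",P+R[:,0]*.008-R[:,2]*w))
print("plate near face corners",[proj("side",[.5685+s*.024,-.1928+.024,z])[0].round(1).tolist() for s in(1,-1) for z in(.012,.032)])
a=cv2.imread("pics/side5.png")[195:230,320:370];cv2.imwrite("pics/v5b.png",cv2.resize(a,None,fx=12,fy=12,interpolation=2))
E
```

```text
0.036 [[338.85468647 217.04197894]]
0.041 [[338.55046447 218.63550689]]
0.046 [[338.24407368 220.24005329]]
plate near face corners [[327.9, 216.6], [328.2, 208.8], [351.7, 219.3], [352.3, 211.5]]
```

View pics/v5b.png

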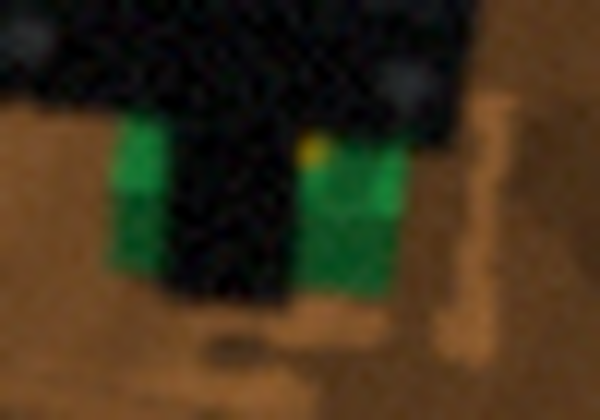

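Request:
drive_tool(offset=[[0.001,-0.0015,0],[0.001,-0.0015,0],[0.001,-0.0015,0]], angular=[[0,0,0],[0,0,0],[0,0,0]])

```text
time_s: 10.22
tool_pos: [0.5681, -0.1931, 0.0311]
tool_rot: [81.3, 89.8, -8.6]
force: [0.6, -0.3, 0.8]
grip_width: 0.0716
```

Request:
drive_tool(offset=[[0,0,0],[0,0,0],[0,0,0],[0,0,0],[0,0,0]], angular=[[0,0,0],[0,0,0],[0,0,0],[0,0,0],[0,0,0]], fingers=1, squeeze=25)

```text
time_s: 10.85
tool_pos: [0.5681, -0.1931, 0.031]
tool_rot: [81.7, 89.8, -8.3]
force: [0.1, -0.4, -0.5]
grip_width: 0.0475
```

```bash
python3 - <<'E'
from g import *
st()
E
```

```text
t 10.85 p [ 0.5681 -0.1931  0.031 ] x [ 0.003 -0.    -1.   ] z [ 0. -1.  0.] F [ 0.1 -0.4 -0.5] w 0.0475 q [-12.  25.  34. 104. -17.  56. -61.]
```

```bash
python3 - <<'E'
from g import *
print(bed(0,52,80))
go([.50,0,.24],toolbed(-1),"mid"); go(bed(0,52,80),toolbed(-1),"pre")
E
```

```text
[0.50723506 0.23118903 0.12922825]
mid off [-0.2093, -0.0674, -0.193] ang [-0.9232, 0.2494, 0.4809] d 0.293 a 61.3
pre off [-0.0986, -0.0604, -0.4242] ang [-0.9232, 0.2494, 0.4809] d 0.440 a 61.3
```

Request:
drive_tool(offset=[[-0.03,0,0],[-0.08,0,0],[-0.13,0,0],[-0.2093,-0.0674,-0.193],[-0.2093,-0.0674,-0.193],[-0.2093,-0.0674,-0.193],[-0.2093,-0.0674,-0.193],[-0.2093,-0.0674,-0.193],[-0.2093,-0.0674,-0.193],[-0.2093,-0.0674,-0.193]], angular=[[0,0,0],[0,0,0],[0,0,0],[-0.923,0.249,0.481],[-0.923,0.249,0.481],[-0.923,0.249,0.481],[-0.923,0.249,0.481],[-0.923,0.249,0.481],[-0.923,0.249,0.481],[-0.923,0.249,0.481]])

```text
time_s: 12.1
tool_pos: [0.4995, -0.0012, 0.2396]
tool_rot: [90.2, 60.0, 54.1]
force: [-0.1, -0.0, -0.2]
grip_width: 0.0477
```

```bash
python3 - <<'E'
from g import *
st();go(bed(0,52,60),toolbed(-1),"pre")
E
```

```text
t 12.10 p [ 0.4995 -0.0012  0.2396] x [ 0.293  0.405 -0.866] z [ 0.809 -0.588 -0.001] F [-0.1 -0.  -0.2] w 0.0477 q [-28. -13.  40. 118. -21.  62. -16.]
pre off [0.212, 0.1115, -0.1303] ang [-0.0044, 0.001, 0.0002] d 0.273 a 0.3
```

Request:
drive_tool(offset=[[0.212,0.1115,-0.1303],[0.212,0.1115,-0.1303],[0.212,0.1115,-0.1303],[0.212,0.1115,-0.1303],[0.212,0.1115,-0.1303],[0.212,0.1115,-0.1303],[0.212,0.1115,-0.1303],[0.212,0.1115,-0.1303]], angular=[[-0.0044,0.001,0],[-0.0044,0.001,0],[-0.0044,0.001,0],[-0.0044,0.001,0],[-0.0044,0.001,0],[-0.0044,0.001,0],[-0.0044,0.001,0],[-0.0044,0.001,0]])

```text
time_s: 13.1
tool_pos: [0.5144, 0.2378, 0.1132]
tool_rot: [89.9, 59.9, 54.0]
force: [-0.1, 0.2, -0.5]
grip_width: 0.0476
```

```bash
python3 - <<'E'
from g import *
from cell import vision
st();go(bed(0,52,25),toolbed(-1),"near");go(bed(0,52,60),toolbed(-1),"pre")
for n in("side","top"):
    cv2.imwrite(f"pics/{n}6.png",vision.read_camera(n)["pixels"][:,:,::-1])
a=cv2.imread("pics/side6.png")[250:450,240:440];b=cv2.imread("pics/top6.png")[160:360,80:280]
cv2.imwrite("pics/v6.png",cv2.resize(np.hstack([a,b]),None,fx=2,fy=2))
E
```

```text
t 13.10 p [0.5144 0.2378 0.1132] x [ 0.295  0.405 -0.865] z [ 0.809 -0.587  0.001] F [-0.1  0.2 -0.5] w 0.0476 q [-40.  -1.  24. 126. -31.  35. -29.]
near off [0.0363, -0.0003, -0.0021] ang [-0.0025, 0.0023, -0.0017] d 0.036 a 0.2
pre off [0.0013, -0.0003, -0.002] ang [-0.0025, 0.0023, -0.0017] d 0.002 a 0.2
```

View pics/v6.png

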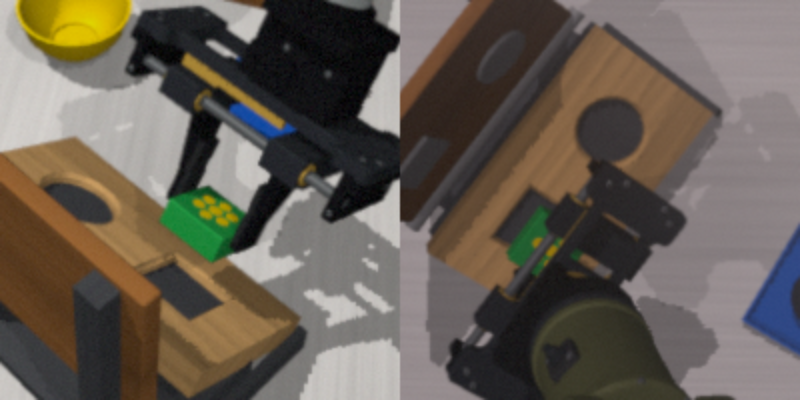

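```bash
python3 - <<'E'
from g import *
im=cv2.imread("pics/side6.png");x,y,w,h=320,335,50,40
c=im[y:y+h,x:x+w];m=cv2.inRange(cv2.cvtColor(c,cv2.COLOR_BGR2HSV),(18,100,90),(34,255,255));M=cv2.moments(m,True);p=np.array([x+M["m10"]/M["m00"],y+M["m01"]/M["m00"]]);print(p,M["m00"])
P,R,o=cur();t=B.T@(P-FC)*1000;print("tcp bed",t)
f=lambda s:proj("side",bed(s[0],t[1],s[1]))[0]-p
print("plate top centre bed x,z:",least_squares(f,[0,60]).x)
c=cv2.resize(im[330:400,310:380],None,fx=8,fy=8,interpolation=2)
def poly(P,col): cv2.polylines(c,[np.int32((proj("side",[bed(*v) for v in P])-[310,330]+.5)*8)],True,col,1)
for z in(t[2]+1,t[2]-19): poly([(t[0]+a*24,t[1]+b*24,z) for a,b in((1,1),(1,-1),(-1,-1),(-1,1))],(0,0,255))
poly([(a*26,52+b*26,-8) for a,b in((1,1),(1,-1),(-1,-1),(-1,1))],(255,0,255))
cv2.imwrite("pics/v6b.png",c)
E
```

```text
[342.80208333 357.50520833] 192.0
tcp bed [ 0.18535592 50.58282677 61.04707875]
plate top centre bed x,z: [10.34367757 59.88787161]
```

View pics/v6b.png

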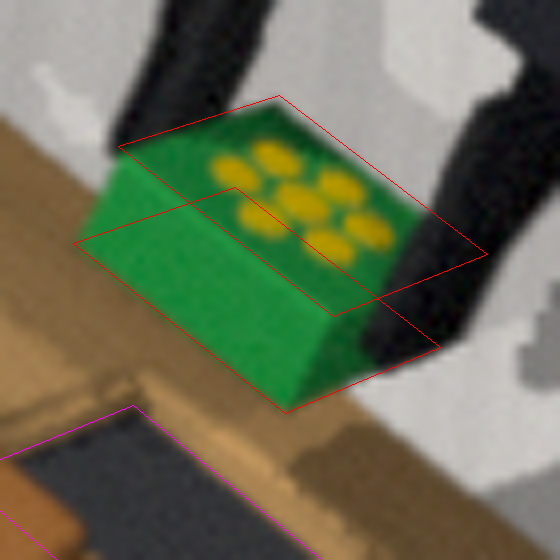

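Request:
drive_tool(offset=[[0.018,0,-0.002],[0.032,-0.0003,-0.002],[0.0363,-0.0003,-0.0022],[0.0363,-0.0003,-0.0022],[0.0363,-0.0003,-0.0022]], angular=[[-0.0025,0.0023,-0.0017],[-0.0025,0.0023,-0.0017],[-0.0025,0.0023,-0.0017],[-0.0025,0.0023,-0.0017],[-0.0025,0.0023,-0.0017]])

```text
time_s: 13.82
tool_pos: [0.5232, 0.2537, 0.082]
tool_rot: [90.0, 60.0, 54.2]
force: [-0.2, 0.2, 0.1]
grip_width: 0.0476
```

```bash
cat >> g.py <<'E'
def sb():
    P,R,o=cur();print("tcp bed",np.round(B.T@(P-FC)*1000,2),"F bed",np.round(B.T@np.array(o["force"]),1),"t",o["time_s"])
E
cat > v.py <<'E'
from g import *
from cell import vision
import sys
def view(tag,y0=52,half=24,zt=1,box=(300,330,80,80),k=7):
    im=vision.read_camera("side")["pixels"][:,:,::-1].copy();cv2.imwrite(f"pics/side{tag}.png",im)
    P,R,o=cur();t=B.T@(P-FC)*1000
    x,y,w,h=box;c=cv2.resize(im[y:y+h,x:x+w],None,fx=k,fy=k,interpolation=2)
    def poly(Q,col): cv2.polylines(c,[np.int32((proj("side",[bed(*v) for v in Q])-[x,y]+.5)*k)],True,col,1)
    S=((1,1),(1,-1),(-1,-1),(-1,1))
    a=np.linspace(0,2*np.pi,60)
    for z in(t[2]+zt,t[2]+zt-20):
        poly([(t[0]+a*half,t[1]+b*half,z) for a,b in S] if y0>0 else [(t[0]+27*np.cos(u),t[1]+27*np.sin(u),z) for u in a],(0,0,255))
    poly([(a*29,52+b*29,0) for a,b in S] if y0>0 else [(32*np.cos(u),-52+32*np.sin(u),0) for u in a],(255,0,255))
    cv2.imwrite(f"pics/v{tag}.png",c)
E
python3 - <<'E'
from v import *
sb();view("7");go(bed(0,52,11),toolbed(-1))
E
```

```text
tcp bed [ 0.28 52.24 25.31] F bed [0.1 0.2 0.1] t 13.825
 off [0.0143, -0.0003, 0.0004] ang [0.0004, -0.0002, -0.0006] d 0.014 a 0.0
```

View pics/v7.png

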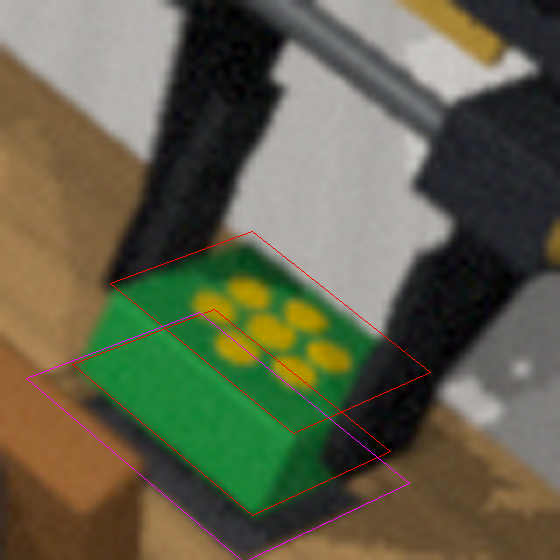

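Request:
drive_tool(offset=[[0.004,0,0],[0.007,0,0],[0.009,0,0],[0.011,0,0],[0.011,0,0]], angular=[[0,0,0],[0,0,0],[0,0,0],[0,0,0],[0,0,0]])

```text
time_s: 14.5
tool_pos: [0.5266, 0.2585, 0.0726]
tool_rot: [90.0, 59.9, 54.2]
force: [1.1, 1.9, -0.0]
grip_width: 0.0479
```

```bash
python3 - <<'E'
from v import *
sb();go(bed(0,52,11),toolbed(-1))
E
```

```text
tcp bed [ 0.65 52.23 14.2 ] F bed [ 1.8  0.2 -1.1] t 14.5
 off [0.0032, -0.0007, 0.0002] ang [0.0004, 0.0001, -0.0009] d 0.003 a 0.1
```

Request:
drive_tool(offset=[[0.0015,-0.0005,0],[0.003,-0.0005,0],[0.0035,-0.0005,0],[0.0035,-0.0005,0]], angular=[[0,0,0],[0,0,0],[0,0,0],[0,0,0]])

```text
time_s: 15.0
tool_pos: [0.5272, 0.2592, 0.0714]
tool_rot: [90.2, 59.8, 54.4]
force: [-13.5, -10.8, 22.2]
grip_width: 0.0475
```

```bash
python3 - <<'E'
from v import *
sb();st();view("8")
E
```

```text
tcp bed [ 0.86 52.18 12.68] F bed [-3.3  4.6 27.6] t 15.0
t 15.00 p [0.5272 0.2592 0.0714] x [ 0.292  0.409 -0.865] z [ 0.812 -0.583 -0.001] F [-13.5 -10.8  22.2] w 0.0475 q [-41.   5.  23. 126. -40.  31. -22.]
```

View pics/v8.png

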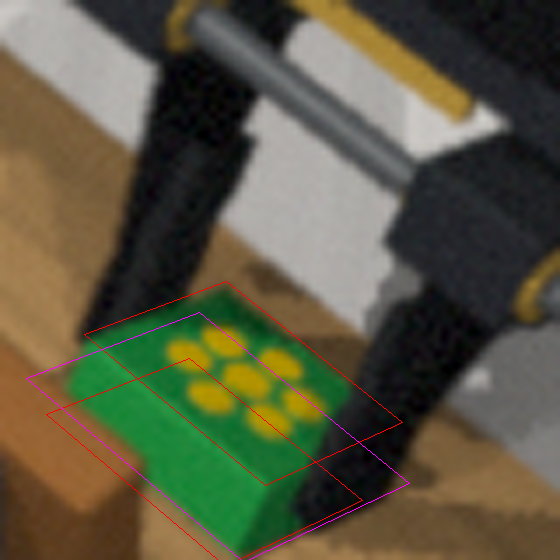

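Request:
drive_tool(offset=[[-0.002,0,0],[-0.002,0,0]], angular=[[0,0,0],[0,0,0]])

```text
time_s: 15.3
tool_pos: [0.5267, 0.2582, 0.0732]
tool_rot: [90.1, 59.8, 54.4]
force: [-0.0, -0.6, 0.8]
grip_width: 0.0476
```

Request:
drive_tool(offset=[[0,0,0],[0,0,0],[0,0,0]], angular=[[0,0,0],[0,0,0],[0,0,0]], fingers=-0.4)

```text
time_s: 15.68
tool_pos: [0.5265, 0.2581, 0.0728]
tool_rot: [90.1, 59.9, 54.4]
force: [0.7, 0.0, -0.2]
grip_width: 0.0603
```

Request:
drive_tool(offset=[[-0.03,0,0],[-0.08,0,0],[-0.12,0,0],[-0.12,0,0]], angular=[[0,0,0],[0,0,0],[0,0,0],[0,0,0]])

```text
time_s: 16.18
tool_pos: [0.4932, 0.2087, 0.1803]
tool_rot: [89.8, 59.5, 54.1]
force: [0.7, 1.1, -0.5]
grip_width: 0.0607
```

```bash
python3 - <<'E'
from v import *
sb();st()
for n in("side","top"):
    cv2.imwrite(f"pics/{n}9.png",vision.read_camera(n)["pixels"][:,:,::-1])
def ov(n,x,y,w,h,k,out,zt=12):
    c=cv2.resize(cv2.imread(f"pics/{n}9.png")[y:y+h,x:x+w],None,fx=k,fy=k,interpolation=2)
    S=((1,1),(1,-1),(-1,-1),(-1,1))
    def poly(Q,col): cv2.polylines(c,[np.int32((proj(n,[bed(*v) for v in Q])-[x,y]+.5)*k)],True,col,1)
    poly([(a*24,52+b*24,12) for a,b in S],(0,0,255));poly([(a*29,52+b*29,0) for a,b in S],(255,0,255))
    poly([(a*62.5,b*117.5,0) for a,b in S],(0,255,255))
    return c
a=ov("side",300,330,80,90,5,"a");b=ov("top",110,230,80,90,5,"b")
cv2.imwrite("pics/v9.png",np.hstack([a,b]))
E
```

```text
tcp bed [  2.59  50.23 137.43] F bed [ 0.9  0.1 -1.1] t 16.175
t 16.18 p [0.4932 0.2087 0.1803] x [ 0.298  0.411 -0.862] z [ 0.811 -0.585  0.001] F [ 0.7  1.1 -0.5] w 0.0607 q [-39. -11.  24. 125. -21.  43. -37.]
```

View pics/v9.png

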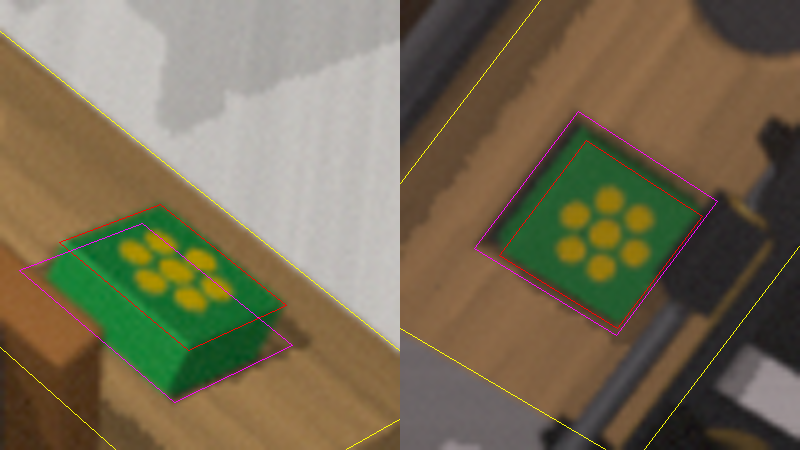

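Green matches the predicted fully seated outline (12 mm proud) in both views. Now white.

```bash
python3 - <<'E'
from v import *
go([.5,.0,.24],tooldown(-90),"mid");go([.5475,-.290,.16],tooldown(-90),"white")
E
```

```text
mid off [-0.138, -0.1106, 0.1291] ang [0.925, -0.2506, -0.4852] d 0.219 a 61.5
white off [-0.1735, -0.3304, 0.337] ang [0.925, -0.2506, -0.4852] d 0.503 a 61.5
```

Request:
drive_tool(offset=[[-0.05,-0.01,0.01],[-0.138,-0.1106,0.1291],[-0.138,-0.1106,0.1291],[-0.138,-0.1106,0.1291],[-0.138,-0.1106,0.1291],[-0.138,-0.1106,0.1291],[-0.138,-0.1106,0.1291]], angular=[[0,0,0],[0.925,-0.251,-0.485],[0.925,-0.251,-0.485],[0.925,-0.251,-0.485],[0.925,-0.251,-0.485],[0.925,-0.251,-0.485],[0.925,-0.251,-0.485]], fingers=-0.65)

```text
time_s: 17.15
tool_pos: [0.4998, 0.0013, 0.2379]
tool_rot: [-68.1, 89.7, -158.3]
force: [1.1, -0.2, 0.4]
grip_width: 0.0717
```

```bash
python3 - <<'E'
from v import *
st();go([.5472,-.290,.16],tooldown(-90),"white")
E
```

```text
t 17.15 p [0.4998 0.0013 0.2379] x [-0.005 -0.002 -1.   ] z [-0.002 -1.     0.002] F [ 1.1 -0.2  0.4] w 0.0717 q [-24.  -0.  21. 104.   0.  77. -93.]
white off [0.0782, 0.0485, 0.291] ang [-0.0022, 0.0022, 0.0055] d 0.305 a 0.4
```

Request:
drive_tool(offset=[[0.0782,0.0485,0.291],[0.0782,0.0485,0.291],[0.0782,0.0485,0.291],[0.0782,0.0485,0.291],[0.0782,0.0485,0.291],[0.0782,0.0485,0.291],[0.0782,0.0485,0.291],[0.0782,0.0485,0.291]], angular=[[-0.0022,0.0022,0.0055],[-0.0022,0.0022,0.0055],[-0.0022,0.0022,0.0055],[-0.0022,0.0022,0.0055],[-0.0022,0.0022,0.0055],[-0.0022,0.0022,0.0055],[-0.0022,0.0022,0.0055],[-0.0022,0.0022,0.0055]])

```text
time_s: 18.15
tool_pos: [0.5479, -0.2877, 0.1596]
tool_rot: [-166.4, 89.9, 103.8]
force: [0.6, -0.0, 0.9]
grip_width: 0.0722
```

```bash
python3 - <<'E'
from v import *
st();go([.5472,-.290,.0315],tooldown(-90),"white")
E
```

```text
t 18.15 p [ 0.5479 -0.2877  0.1596] x [-0.     0.001 -1.   ] z [ 0.003 -1.    -0.001] F [ 0.6 -0.   0.9] w 0.0722 q [ -3.  19.  35.  94. -11.  70. -56.]
white off [0.1281, -0.0007, 0.0024] ang [0.0031, -0.0013, 0.0003] d 0.128 a 0.2
```

Request:
drive_tool(offset=[[0.05,-0.0007,0.0024],[0.1,-0.0007,0.0024],[0.124,-0.0007,0.0024],[0.129,-0.0007,0.0024],[0.129,-0.0007,0.0024],[0.129,-0.0007,0.0024]], angular=[[0,0,0],[0.003,-0.0013,0],[0.003,-0.0013,0],[0.003,-0.0013,0],[0.003,-0.0013,0],[0.003,-0.0013,0]])

```text
time_s: 18.9
tool_pos: [0.5485, -0.2902, 0.0323]
tool_rot: [72.1, 89.8, -17.8]
force: [0.6, 0.6, 0.0]
grip_width: 0.0719
```

```bash
python3 - <<'E'
from v import *
st();go([.5472,-.290,.0315],tooldown(-90),"white")
im=vision.read_camera("side")["pixels"][:,:,::-1].copy();cv2.imwrite("pics/side10.png",im)
P,R,o=cur()
x,y,k=320,150,8
c=cv2.resize(im[y:y+60,x:x+80],None,fx=k,fy=k,interpolation=2)
a=np.linspace(0,2*np.pi,60)
for z in(.012,.032): cv2.polylines(c,[np.int32((proj("side",[[.5472+.027*np.cos(u),-.29+.027*np.sin(u),z] for u in a])-[x,y]+.5)*k)],True,(255,0,0),1)
w=o["grip_width"]/2
for d in(0,.012):
    Q=[P+R[:,0]*.008-R[:,2]*(w+d)+R[:,1]*s for s in(-.0095,.0095)]
    cv2.polylines(c,[np.int32((proj("side",Q)-[x,y]+.5)*k)],True,(0,0,255),1)
cv2.imwrite("pics/v10.png",c)
E
```

```text
t 18.90 p [ 0.5485 -0.2902  0.0323] x [ 0.003 -0.001 -1.   ] z [ 0.001 -1.     0.001] F [0.6 0.6 0. ] w 0.0719 q [ -0.  27.  32. 100. -17.  57. -52.]
white off [0.0008, -0.0013, -0.0002] ang [0.0006, 0.0008, -0.0026] d 0.002 a 0.2
```

View pics/v10.png

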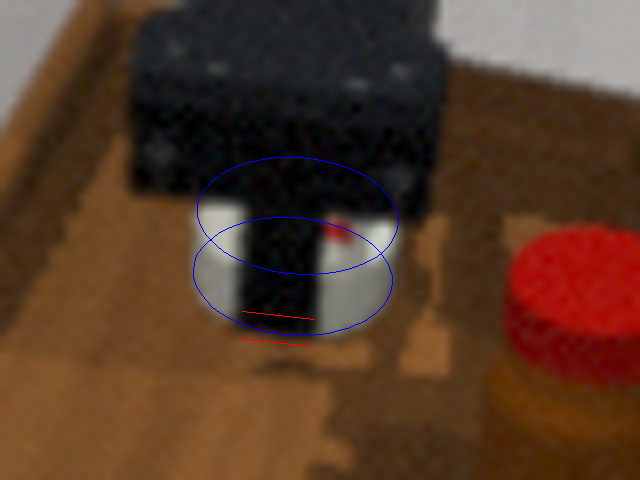

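Request:
drive_tool(offset=[[0.001,-0.0003,0],[0.001,-0.0003,0],[0.001,-0.0003,0],[0.001,-0.0003,0],[0.001,-0.0003,0],[0.001,-0.0003,0]], angular=[[0,0,0],[0,0,0],[0,0,0],[0,0,0],[0,0,0],[0,0,0]], fingers=1, squeeze=25)

```text
time_s: 19.7
tool_pos: [0.5482, -0.2903, 0.0315]
tool_rot: [75.5, 89.8, -14.5]
force: [-0.8, 0.1, 4.2]
grip_width: 0.053
```

```bash
python3 - <<'E'
from v import *
st();go([.52,-.08,.24],toolbed(-1),"mid")
E
```

```text
t 19.70 p [ 0.5482 -0.2903  0.0315] x [ 0.003 -0.001 -1.   ] z [ 0.    -1.     0.001] F [-0.8  0.1  4.2] w 0.0530 q [ -0.  27.  32. 100. -17.  57. -52.]
mid off [-0.2087, -0.0275, -0.2101] ang [-0.9231, 0.2494, 0.4814] d 0.297 a 61.3
```

Request:
drive_tool(offset=[[-0.03,0,0],[-0.08,0,0],[-0.13,0,0],[-0.2087,-0.0275,-0.2101],[-0.2087,-0.0275,-0.2101],[-0.2087,-0.0275,-0.2101],[-0.2087,-0.0275,-0.2101],[-0.2087,-0.0275,-0.2101],[-0.2087,-0.0275,-0.2101],[-0.2087,-0.0275,-0.2101]], angular=[[0,0,0],[0,0,0],[0,0,0],[-0.923,0.249,0.481],[-0.923,0.249,0.481],[-0.923,0.249,0.481],[-0.923,0.249,0.481],[-0.923,0.249,0.481],[-0.923,0.249,0.481],[-0.923,0.249,0.481]])

```text
time_s: 20.95
tool_pos: [0.5193, -0.0816, 0.2389]
tool_rot: [90.2, 60.1, 54.2]
force: [-0.2, 0.2, -0.4]
grip_width: 0.0529
```

```bash
python3 - <<'E'
from v import *
st();go(bed(0,-52,60),toolbed(-1),"pre")
E
```

```text
t 20.95 p [ 0.5193 -0.0816  0.2389] x [ 0.292  0.404 -0.867] z [ 0.809 -0.588 -0.002] F [-0.2  0.2 -0.4] w 0.0529 q [ -9.  -4.  34. 112. -30.  68.  -1.]
pre off [0.2379, 0.1589, -0.0896] ang [-0.0051, 0.0007, 0.0022] d 0.300 a 0.3
```

Request:
drive_tool(offset=[[0.2379,0.1589,-0.0896],[0.2379,0.1589,-0.0896],[0.2379,0.1589,-0.0896],[0.2379,0.1589,-0.0896],[0.2379,0.1589,-0.0896],[0.2379,0.1589,-0.0896],[0.2379,0.1589,-0.0896],[0.2379,0.1589,-0.0896],[0.2379,0.1589,-0.0896]], angular=[[-0.005,0,0.002],[-0.005,0,0.002],[-0.005,0,0.002],[-0.005,0,0.002],[-0.005,0,0.002],[-0.005,0,0.002],[-0.005,0,0.002],[-0.005,0,0.002],[-0.005,0,0.002]])

```text
time_s: 22.08
tool_pos: [0.5981, 0.1772, 0.1127]
tool_rot: [89.9, 60.0, 53.9]
force: [0.1, -0.3, 0.2]
grip_width: 0.053
```

```bash
python3 - <<'E'
from v import *
sb();go(bed(0,-52,26),toolbed(-1),"near")
E
```

```text
tcp bed [ -0.2  -53.26  61.08] F bed [-0.1 -0.3  0.2] t 22.075
near off [0.0351, 0.0002, -0.0013] ang [-0.002, 0.0025, -0.0007] d 0.035 a 0.2
```

Request:
drive_tool(offset=[[0.018,0,-0.0013],[0.032,0,-0.0013],[0.035,0,-0.0013],[0.035,0,-0.0013],[0.035,0,-0.0013]], angular=[[-0.002,0.0025,0],[-0.002,0.0025,0],[-0.002,0.0025,0],[-0.002,0.0025,0],[-0.002,0.0025,0]])

```text
time_s: 22.7
tool_pos: [0.6076, 0.192, 0.0827]
tool_rot: [90.0, 59.9, 54.2]
force: [0.4, 0.5, -0.7]
grip_width: 0.0531
```

```bash
python3 - <<'E'
from v import *
sb();view("11",y0=-52,zt=.5,box=(240,300,80,80));go(bed(0,-52,11),toolbed(-1))
E
```

```text
tcp bed [-3.000e-02 -5.233e+01  2.628e+01] F bed [ 0.2 -0.  -0.9] t 22.7
 off [0.0154, -0.0001, -0.0004] ang [0.0, 0.0006, -0.0012] d 0.015 a 0.1
```

View pics/v11.png

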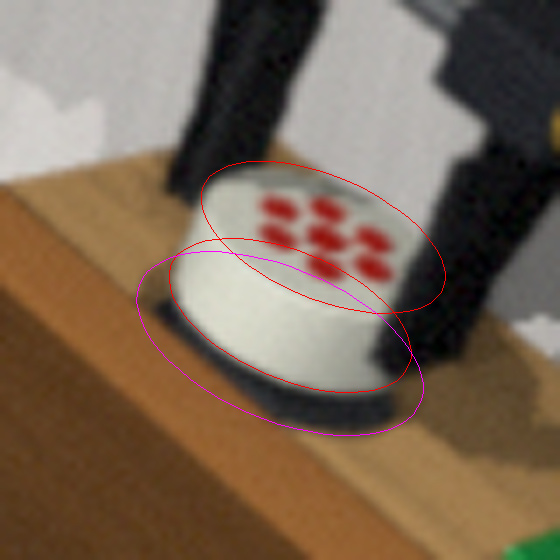

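Good alignment (dots at the model centre). Inserting.

Request:
drive_tool(offset=[[0.004,0,0],[0.008,0,0],[0.01,0,0],[0.012,0,0],[0.012,0,0]], angular=[[0,0,0],[0,0,0],[0,0,0],[0,0,0],[0,0,0]])

```text
time_s: 23.38
tool_pos: [0.6116, 0.1981, 0.0735]
tool_rot: [90.0, 59.8, 54.2]
force: [-1.0, 2.4, 5.0]
grip_width: 0.053
```

```bash
python3 - <<'E'
from v import *
sb()
E
```

```text
tcp bed [  1.71 -52.03  14.68] F bed [3.7 2.2 3.6] t 23.375
```

Request:
drive_tool(offset=[[0.001,-0.0005,0],[0.002,-0.0005,0],[0.003,-0.0005,0],[0.003,-0.0005,0]], angular=[[0,0,0],[0,0,0],[0,0,0],[0,0,0]])

```text
time_s: 23.88
tool_pos: [0.6121, 0.1984, 0.0717]
tool_rot: [90.0, 59.8, 54.3]
force: [-7.6, -3.4, 11.1]
grip_width: 0.0532
```

```bash
python3 - <<'E'
from v import *
sb();view("12",y0=-52,zt=.5,box=(240,300,80,80))
E
```

```text
tcp bed [  1.32 -52.2   12.87] F bed [-0.7  4.2 13.2] t 23.875
```

View pics/v12.png

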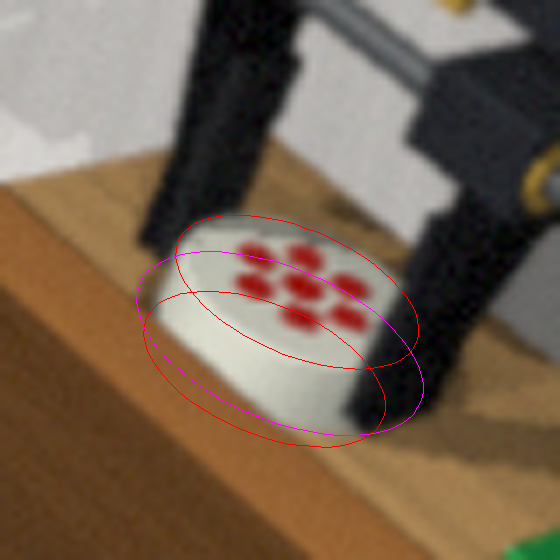

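Request:
drive_tool(offset=[[0.0005,0,0],[-0.001,0,0],[-0.001,0,0]], angular=[[0,0,0],[0,0,0],[0,0,0]])

```text
time_s: 24.3
tool_pos: [0.6118, 0.1984, 0.0726]
tool_rot: [90.0, 59.8, 54.3]
force: [-0.1, 1.9, 2.3]
grip_width: 0.0532
```

Request:
drive_tool(offset=[[0,0,0],[0,0,0],[0,0,0]], angular=[[0,0,0],[0,0,0],[0,0,0]], fingers=-0.5)

```text
time_s: 24.68
tool_pos: [0.6117, 0.1979, 0.0722]
tool_rot: [90.0, 59.8, 54.3]
force: [-0.3, -0.4, 0.3]
grip_width: 0.0643
```

Request:
drive_tool(offset=[[-0.03,0,0],[-0.08,0,0],[-0.13,-0.02,0],[-0.16,-0.1,0],[-0.18,-0.15,0],[-0.18,-0.15,0],[-0.18,-0.15,0]], angular=[[0,0,0],[0,0,0],[0,0,0],[0,0,0],[0,0,0],[0,0,0],[0,0,0]])

```text
time_s: 25.55
tool_pos: [0.4833, 0.0187, 0.1526]
tool_rot: [90.0, 59.8, 54.2]
force: [-0.5, 0.6, 0.7]
grip_width: 0.0653
```

```bash
python3 - <<'E'
from v import *
sb();st()
ims=[]
for n,x,y in(("side",245,305),("top",110,185)):
    im=vision.read_camera(n)["pixels"][:,:,::-1].copy();cv2.imwrite(f"pics/{n}13.png",im);k=3;w,h=130,130
    c=cv2.resize(im[y:y+h,x:x+w],None,fx=k,fy=k,interpolation=2)
    S=((1,1),(1,-1),(-1,-1),(-1,1));a=np.linspace(0,2*np.pi,60)
    def poly(Q,col): cv2.polylines(c,[np.int32((proj(n,[bed(*v) for v in Q])-[x,y]+.5)*k)],True,col,1)
    poly([(a*24,52+b*24,12) for a,b in S],(0,0,255));poly([(27*np.cos(u),-52+27*np.sin(u),12) for u in a],(255,0,0))
    ims.append(c)
cv2.imwrite("pics/v13.png",np.hstack(ims))
E
```

```text
tcp bed [-149.78  -52.77  193.43] F bed [0.5 0.8 0.5] t 25.55
t 25.55 p [0.4833 0.0187 0.1526] x [ 0.295  0.408 -0.864] z [ 0.81  -0.586 -0.   ] F [-0.5  0.6  0.7] w 0.0653 q [-16.  -9.  29. 126. -30.  53.  -6.]
```

View pics/v13.png

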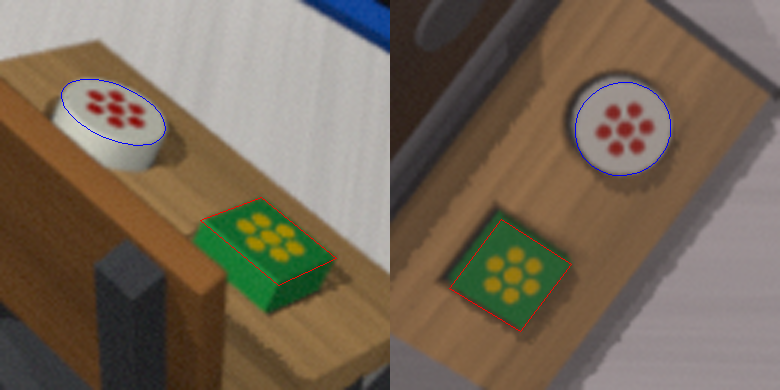

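View pics/side13.png

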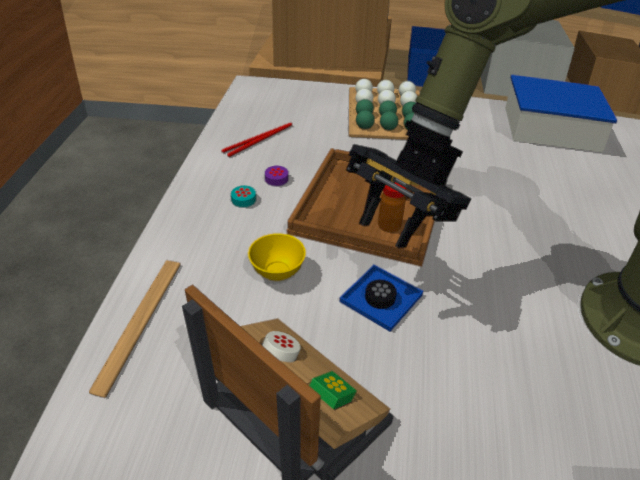

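View pics/top13.png

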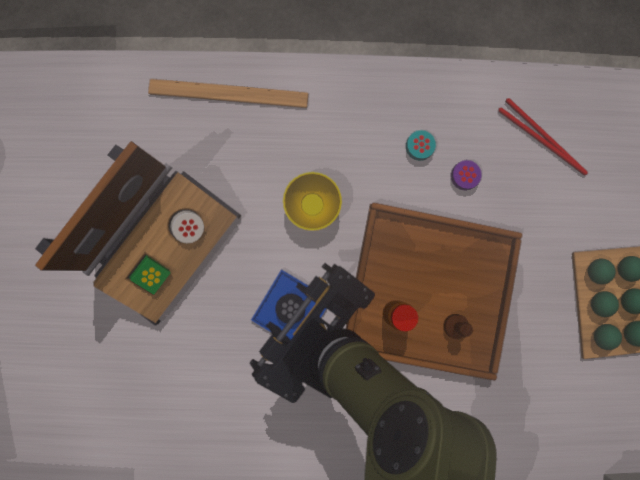

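Both plates match the seated outlines, and the bystanders are at their original pixels. Last, a numeric check of the dot patterns in the bed frame.

```bash
python3 - <<'E'
from g import *
im={n:cv2.imread(f"pics/{n}13.png").astype(int) for n in("side","top")}
def dots(n,box,col):
    x,y,w,h=box;c=im[n][y:y+h,x:x+w]
    m=((c[...,2]-c[...,1])>50) if col=="r" else ((c[...,2]>90)&(c[...,2]-c[...,0]>60)&(c[...,2]>c[...,1]*.95))
    k,l,s,ce=cv2.connectedComponentsWithStats(m.astype(np.uint8),connectivity=4)
    q=[(s[i,4],(ce[i]+[x,y]).round(1).tolist()) for i in range(1,k) if s[i,4]>3];ys,xs=np.nonzero(m)
    return np.array([x+xs.mean(),y+ys.mean()]),len(q)
for nm,bs,bt,col,y0 in(("white",(272,332,24,18),(176,216,24,24),"r",-52),("green",(318,374,30,22),(138,264,27,26),"y",52)):
    a,k1=dots("side",bs,col);b,k2=dots("top",bt,col);p,e=tri(a,b);print(nm,a.round(1),k1,b.round(1),k2,"bed",(B.T@(p-FC)*1000-[0,y0,12]).round(2),"res %.2f"%e)
for n in im:
    d=np.abs(im[n]-cv2.imread(f"pics/{n}0.png").astype(int)).max(2)
    for nm,b in ({"top":{"bowl":(280,170,66,66),"jar":(388,300,36,36),"stamp":(442,310,36,36)},"side":{"bowl":(245,230,66,54)}}[n]).items():
        x,y,w,h=b;print(n,nm,"changed px",int((d[y:y+h,x:x+w]>50).sum()),"of",w*h)
E
```

```text
white [283.1 340.9] 4 [188.  227.8] 7 bed [-0.87 -0.26  1.07] res 0.13
green [336.3 382.2] 7 [150.6 276.4] 7 bed [-0.63 -0.22  3.67] res 0.95
side bowl changed px 0 of 3564
top bowl changed px 0 of 4356
top jar changed px 0 of 1296
top stamp changed px 0 of 1296
```

The green height reading is noisy (+3.7 mm, with a 1 px residual; its tray reading was also 2.8 mm high). I'll check it by touch: closed fingertips pressing lightly on the bed face, then on each plate.

```bash
python3 - <<'E'
from g import *
c=[cv2.resize(cv2.imread("pics/side13.png")[360:420,300:370],None,fx=5,fy=5,interpolation=2),cv2.resize(cv2.imread("pics/top13.png")[245:305,115:185],None,fx=5,fy=5,interpolation=2)]
cv2.imwrite("pics/v14.png",np.hstack(c))
go(bed(0,0,50),toolbed(-1),"face")
E
```

```text
face off [0.1433, 0.1478, -0.0519] ang [0.0019, -0.0007, -0.0038] d 0.212 a 0.2
```

View pics/v14.png

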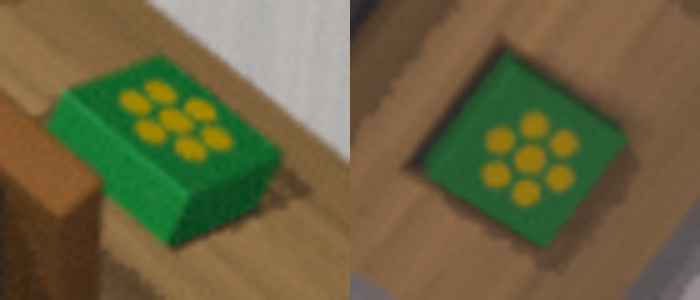

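Request:
drive_tool(offset=[[0.0,0.06,-0.03],[0.0,0.12,-0.0519],[0.07,0.1478,-0.0519],[0.13,0.1478,-0.0519],[0.1433,0.1478,-0.0519],[0.1433,0.1478,-0.0519]], angular=[[0,0,0],[0,0,0],[0.0019,-0.0007,-0.0038],[0.0019,-0.0007,-0.0038],[0.0019,-0.0007,-0.0038],[0.0019,-0.0007,-0.0038]], fingers=1)

```text
time_s: 26.4
tool_pos: [0.5565, 0.2157, 0.1005]
tool_rot: [90.4, 60.2, 54.8]
force: [-0.5, 0.4, 0.5]
grip_width: 0.0132
```

```bash
python3 - <<'E'
from g import *
sb();st();go(bed(0,0,14),toolbed(-1),"face")
E
```

```text
tcp bed [-0.35  3.   47.02] F bed [0.3 0.6 0.4] t 26.4
t 26.40 p [0.5565 0.2157 0.1005] x [ 0.286  0.406 -0.868] z [ 0.814 -0.581 -0.003] F [-0.5  0.4  0.5] w 0.0132 q [-26.   5.  14. 121. -37.  37. -21.]
face off [0.033, 0.0005, 0.0032] ang [0.0026, -0.005, 0.0041] d 0.033 a 0.4
```

Request:
drive_tool(offset=[[0.02,0.0005,0.0032],[0.031,0.0005,0.0032],[0.034,0.0005,0.0032],[0.036,0.0005,0.0032],[0.037,0.0005,0.0032],[0.038,0.0005,0.0032],[0.039,0.0005,0.0032],[0.039,0.0005,0.0032]], angular=[[0,0,0],[0.0026,-0.005,0.0041],[0.0026,-0.005,0.0041],[0.0026,-0.005,0.0041],[0.0026,-0.005,0.0041],[0.0026,-0.005,0.0041],[0.0026,-0.005,0.0041],[0.0026,-0.005,0.0041]])

```text
time_s: 27.4
tool_pos: [0.5702, 0.2289, 0.0696]
tool_rot: [90.2, 59.9, 54.4]
force: [-15.4, -10.5, 21.9]
grip_width: 0.0004
```

```bash
python3 - <<'E'
from g import *
sb()
E
```

```text
tcp bed [ 0.5  -0.43 10.85] F bed [-4.2  6.4 27.8] t 27.4
```

Bed face touched at TCP bed-z 10.85, meaning it sits 2.9 mm higher in the arm frame. That puts both plates home at their insertion depth. Seated tops should touch at about 22.9; I'll confirm on green.

Request:
drive_tool(offset=[[-0.03,0,-0.01],[-0.032,0,-0.052],[-0.032,0,-0.052],[-0.02,0,-0.052],[-0.02,0,-0.052]], angular=[[0,0,0],[0,0,0],[0,0,0],[0,0,0],[0,0,0]])

```text
time_s: 28.02
tool_pos: [0.5224, 0.2508, 0.0857]
tool_rot: [90.2, 60.0, 54.4]
force: [-0.3, -0.2, -0.3]
grip_width: 0.0005
```

```bash
python3 - <<'E'
from g import *
sb();go(bed(0,52,21),toolbed(-1))
E
```

```text
tcp bed [-0.33 51.12 29.9 ] F bed [-0.5  0.2 -0.1] t 28.025
 off [0.0089, 0.0003, -0.0009] ang [-0.0017, -0.0016, -0.0003] d 0.009 a 0.1
```

Request:
drive_tool(offset=[[0.003,0,-0.0009],[0.005,0,-0.0009],[0.006,0,-0.0009],[0.007,0,-0.0009],[0.008,0,-0.0009],[0.009,0,-0.0009],[0.0095,0,-0.0009],[0.0095,0,-0.0009]], angular=[[0,0,0],[0,0,0],[0,0,0],[0,0,0],[0,0,0],[0,0,0],[0,0,0],[0,0,0]])

```text
time_s: 29.02
tool_pos: [0.524, 0.2541, 0.0795]
tool_rot: [90.5, 59.9, 54.6]
force: [-16.1, -14.2, 24.3]
grip_width: 0.0003
```

```bash
python3 - <<'E'
from g import *
sb()
E
```

```text
tcp bed [-0.28 51.84 22.72] F bed [-6.   4.7 31.5] t 29.025
```

Green top is 11.9 mm above the face, so it's home. Same check for white.

Request:
drive_tool(offset=[[-0.03,0,0.01],[-0.032,0,0.06],[-0.032,0,0.1035],[-0.032,0,0.1035],[-0.009,0,0.1035],[-0.007,0,0.1035],[-0.007,0,0.1035]], angular=[[0,0,0],[0,0,0],[0,0,0],[0,0,0],[0,0,0],[0,0,0],[0,0,0]])

```text
time_s: 29.9
tool_pos: [0.6052, 0.1912, 0.0851]
tool_rot: [90.5, 59.9, 54.7]
force: [0.1, -0.9, 0.1]
grip_width: 0.0006
```

```bash
python3 - <<'E'
from g import *
sb();go(bed(0,-52,21),toolbed(-1))
E
```

```text
tcp bed [ -0.51 -50.86  29.38] F bed [-0.5 -0.6  0.4] t 29.9
 off [0.0084, 0.0005, 0.0012] ang [-0.0018, -0.0043, -0.0009] d 0.008 a 0.3
```

Request:
drive_tool(offset=[[0.003,0,0.001],[0.005,0,0.001],[0.006,0,0.001],[0.007,0,0.001],[0.008,0,0.001],[0.009,0,0.001],[0.009,0,0.001]], angular=[[0,0,0],[0,0,0],[0,0,0],[0,0,0],[0,0,0],[0,0,0],[0,0,0]])

```text
time_s: 30.78
tool_pos: [0.608, 0.1933, 0.0796]
tool_rot: [90.8, 59.9, 54.9]
force: [-14.8, -9.2, 20.7]
grip_width: 0.0002
```

```bash
python3 - <<'E'
from g import *
sb()
E
```

```text
tcp bed [ -0.42 -51.91  22.93] F bed [-3.6  6.6 26. ] t 30.775
```

Request:
drive_tool(offset=[[-0.03,0,0],[-0.08,0,0],[-0.12,-0.03,0],[-0.16,-0.08,0],[-0.16,-0.1,0],[-0.16,-0.1,0],[-0.16,-0.1,0]], angular=[[0,0,0],[0,0,0],[0,0,0],[0,0,0],[0,0,0],[0,0,0],[0,0,0]])

```text
time_s: 31.65
tool_pos: [0.5116, 0.0585, 0.1681]
tool_rot: [90.7, 59.9, 55.0]
force: [0.1, 0.5, -0.2]
grip_width: 0.0003
```

```bash
python3 - <<'E'
from g import *
from cell import vision
st()
for n in("side","top"): cv2.imwrite(f"pics/{n}15.png",vision.read_camera(n)["pixels"][:,:,::-1])
E
```

```text
t 31.65 p [0.5116 0.0585 0.1681] x [ 0.288  0.411 -0.865] z [ 0.813 -0.583 -0.006] F [ 0.1  0.5 -0.2] w 0.0003 q [-18.  -6.  25. 123. -31.  52. -11.]
```

View pics/side15.png

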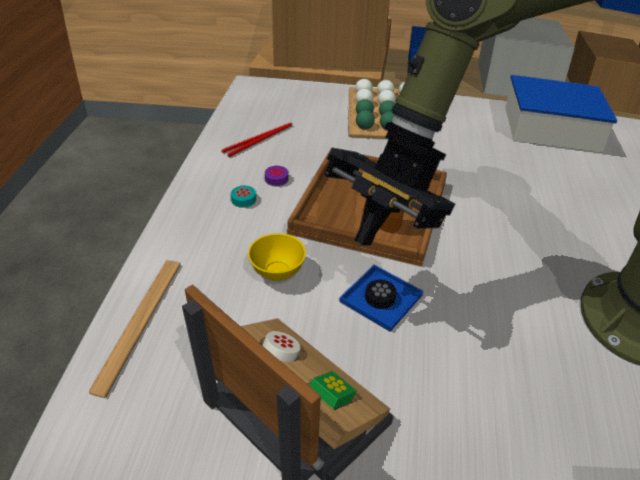

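White's top is 12.1 mm above the face, so it's home too. The side view shows white at (283,345), green at (333,389) and the worn plate in the dish at (380,294), with the arm clear of everything. Handing in.

```bash
python3 -c "
from cell import sign_off
print(sign_off())"
```

```text
the job is handed in; nothing more can be done
None
```

The changeover is done and handed in at about 32 s of the 70 s allowed. The worn black plate lies flat in the blue dish, white is in the round well and green is in the square well, both with patterned faces up.

- **Seating depth:** I touched the bed face and then each plate top with closed fingertips. Green stands 11.9 mm and white 12.1 mm above the face; a fully seated plate stands 12 mm.
- **Centring:** The dot patterns measured from both cameras put each plate within 1 mm of its well centre.
- **Dish and bystanders:** The worn plate looked flat and centred in both views. The jar, stamp and bowl showed no changed pixels in the last top-view comparison, made before the touch checks. The final side picture shows the bowl in place, but the arm hides the jar and stamp there.
- **Disagreements:**
  - The camera height for green read 3.7 mm too high (white 1.1 mm).
  - The bed sits about 3 mm higher in the arm's frame than the cameras gave.
  - For both heights I went by the touch readings.

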